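Nest the cooker cups, gauge the stack, cap it

TASK

Nest all the steel cups one inside the other, upright, in the green stand, lowering each until it just rests and letting go without dropping it or pressing it tight. Then lift the height gauge off its cork mat and lower it beside the uncapped stack until its base stands on the ledge with the round sprung foot resting centrally on the top cup's rim so that it reads the stack height, hold it there a moment, and stand the gauge upright back on its mat. Finish by setting the lid with the blue knob upright in the mouth of the top cup; leave the whistle weight, spoon rest and salt jar standing among them alone.

Things in the scene. Friction and masses are not known exactly. Their poses are not given: they have to be found in the camera images.
- cup1: steel tapered cup, one of 3 to 5 alike (absent: None), standing mouth up, 54 mm tall, 70 g; origin = centre of underside, z up. Outside: radius 17 mm at the underside to 23 mm at 32 mm height, then a straight collar of radius 26 mm at 32 to 54 mm (grasp it across its 52 mm). Mouth 44 mm across, tapering to 34 mm inside.
- cup2: another such cup. Lowered into another cup it comes to rest, walls touching, with its underside 24 mm (+-2) above the lower cup's underside, so 22 mm of its collar stays free above the lower rim; pressing down with 20 N or more jams it; its own weight or a 5 N touch does not.
- cup3: another such cup, exactly like cup1 (may be absent)
- cup4: another such cup, exactly like cup1 (may be absent)
- cup5: another such cup, exactly like cup1 (may be absent)
- stand: green round nesting stand fixed to the ledge, 80 mm across the foot, 60 mm across the top, 30 mm high, with a tapered socket for one cup; origin = centre of its underside. A cup resting in it has its underside 8 mm (+-1.5) above the ledge, so n nested cups top out about 8 + 24(n-1) + 54 mm above the ledge.
- lid: white round lid: plug below, radius 17 to 19.5 mm, 12 mm deep; flange radius 26 mm, at 12 to 16 mm height; blue round knob 24 mm across at 20 to 40 mm height. Origin = centre of the plug's underside, z up. 50 g. Stands on its plug on the ledge; in place its flange rests on the top cup's rim, origin 42 mm above that cup's underside.
- gauge: height gauge, 0.79 kg, starts on the mat: dark steel base 70 (x) by 90 (y, from -55 to +35) by 14 mm, aluminium column 16 mm square, black handle 26 x 26 mm at 190 to 234 mm height (sides along x and y; grasp it there). Origin = underside of the base below the column, z up. An orange sleeve slides on the column; its arm along +y ends in the round foot.
- foot (a joint): slide of the gauge's orange foot, in m: 0 = down (rest), up to 0.085 as the foot is pushed up along the column. Sprung down with about 1 N in all. The foot's underside is 80 mm plus this value above the underside of the gauge's base, so with the base standing on the ledge the stack is 0.080 + value tall.
- foot_pad (a point): centre of the underside of the gauge's round orange foot (disc of radius 34 mm, 6 mm thick), 95 mm from the column axis along the gauge's +y
- mat: cork mat fixed on the ledge, 110 mm (x) by 140 mm (y) by 4 mm; origin = centre of its underside. The gauge's place: base wholly on it, gauge upright (its underside then 4 mm above the ledge).
- weight1: bystander: steel whistle weight, 28 mm across, 48 mm tall, standing on the ledge; origin at its underside
- spoon_rest: bystander: white ceramic spoon rest, dish 84 mm across with a tab to 80 mm along its +y, 12 mm high
- salt_jar: bystander: glass jar 60 mm across and 100 mm tall with a red cap

How it is judged (in metres and radians):
On the way, in this order (a step that is already met when the one before it is completed fails the run):
1. all the cups present are nested upright in the stand and let go (horizontal distance between each of cup1, cup2, cup3, cup4, cup5 and stand below 0.006 m and angle between each of cup1, cup2, cup3, cup4, cup5's own z axis and vertical below 0.09 rad and height (world z) of each of cup1, cup2, cup3, cup4, cup5 below 0.117 m and linear speed of each of cup1, cup2, cup3, cup4, cup5 below 0.03 m/s and contact force between the fingers and cup1 below 0.3 N and contact force between the fingers and cup2 below 0.3 N and contact force between the fingers and cup3 below 0.3 N and contact force between the fingers and cup4 below 0.3 N and contact force between the fingers and cup5 below 0.3 N), for 0.3 s.
2. the gauge stands upright on the ledge, its foot held up by the top of the uncapped stack (height (world z) of gauge between -0.003 and 0.0035 m and angle between gauge's own z axis and vertical below 0.06 rad and horizontal distance between foot_pad and stand below 0.015 m and value of joint foot above 0.015 m and linear speed of gauge below 0.02 m/s and horizontal distance between lid and stand above 0.04 m), for 0.4 s.
At the end, for the whole second after the job is handed in: Every cup present is nested upright (within 5 degrees) on the stand's axis within 6 mm; the lid is level (within 6 degrees) in the mouth of the top cup within 8 mm of that axis; the gauge stands upright with its base on the cork mat, foot down; all let go and at rest (horizontal distance between each of cup1, cup2, cup3, cup4, cup5 and stand below 0.006 m and angle between each of cup1, cup2, cup3, cup4, cup5's own z axis and vertical below 0.09 rad and height (world z) of each of cup1, cup2, cup3, cup4, cup5 below 0.117 m and linear speed of each of cup1, cup2, cup3, cup4, cup5 below 0.03 m/s and horizontal distance between lid and stand below 0.008 m and angle between lid's own z axis and vertical below 0.1 rad and linear speed of each of lid, gauge below 0.02 m/s and z of lid in the frame of cup1 above 0.034 m and z of lid in the frame of cup2 above 0.034 m and z of lid in the frame of cup3 above 0.034 m and z of lid in the frame of cup4 above 0.034 m and z of lid in the frame of cup5 above 0.034 m and x of gauge in the frame of mat between -0.04 and 0.04 m and y of gauge in the frame of mat between -0.04 and 0.06 m and angle between gauge's own z axis and vertical below 0.05 rad and height (world z) of gauge between 0.002 and 0.008 m and value of joint foot below 0.004 m); the robot touches nothing.
It fails at once if the gripper presses the cups tight into one another or the stand (sum of the wall contact forces over 45 N, as from a push of about 25 N; resting weight or a touch of 5 N stays far below) ((contact force between cup1 and cup2 above 45 N or contact force between any of cup1, cup2 and cup3 above 45 N or contact force between any of cup1, cup2, cup3 and cup4 above 45 N or contact force between any of cup1, cup2, cup3, cup4 and cup5 above 45 N or contact force between any of cup1, cup2, cup3, cup4, cup5 and stand above 45 N) and (contact force between the fingers and cup1 above 2 N or contact force between the fingers and cup2 above 2 N or contact force between the fingers and cup3 above 2 N or contact force between the fingers and cup4 above 2 N or contact force between the fingers and cup5 above 2 N)).
It fails at once if a cup or the lid is dropped from a height or flung (faster than 1.2 m/s) (linear speed of any of cup1, cup2, cup3, cup4, cup5, lid above 1.2 m/s).
It fails at once if a bystander (whistle weight on the ledge, spoon rest, salt jar) is moved more than 25 mm (distance of any of weight1, spoon_rest, salt_jar from where it was at the start of the episode above 0.025 m).
Of cup1, cup2, cup3, cup4, cup5 only 3 to 5 are there at a start; the rules pass over those that are not, and their reading is None.
At some moment in a run one of cup1, cup2, cup3, cup4, cup5, lid may be knocked a few centimetres aside while the robot is not near it.
It also fails if it takes over 210 s, if anything falls off the work surface, if the arm or the gripper's body presses on something with over 40 N, if the wrist force passes 120 N, or if a joint passes its speed limit or range.

ROBOT

A 6-joint arm with a two-finger parallel gripper is mounted at the origin on the work surface. World frame = base frame: x ahead of the robot, y to its left, z up, the work surface at z = 0. Lengths are in mm, angles in rad, forces in N, time in s.
With the tool pointing down it reaches from about 275 to 1000 mm from the base axis. Payload 8.4 kg.
Tool frame: the origin (TCP) lies at the very end of the fingers, on their centre line; the grasp point (between the pads) lies r.hold_point_z behind it (r.hold_point_z is the distance from the TCP to the grasp point, in mm); x points along the fingers, z is the direction in which the jaws open and shut, and the axes are right-handed (so a half turn about x gives the same grasp; the last joint's range is limited). The gripper opens to 85 mm and grips with 20 to 120 N. Pads are 22 mm wide; open, the fingers measure 114 mm over their backs; the gripper's body (76 mm by 85 mm) begins 54 mm behind the grasp point. The pads swing forward as they close: fully open they stand 13 mm farther back than shut.
Start: joints at [-1.184, 0.353, 1.633, -0, 1.155, -0.002], TCP at [236.923, -578.356, 231.281] pointing down, gripper open.
Joint ranges: [-2.63, 2.63], [-0.92, 2.1], [0.06, 2.66], [-1.3, 4.44], [0, 2.69], [-3.02, 3.02]. Speed limits (rad/s): [2.22, 2.22, 2.79, 3.14, 3.14, 3.14].

INTERFACE

Orientations are given as [roll, pitch, yaw] about the fixed x, y, z axes, in that order (R = Rz(yaw) Ry(pitch) Rx(roll)).
In Python, from rig import r gives the robot as it stands.
- The arm moves only by the tool jog_arm, never from a script. Its argument "series" is a list of rows, each a list of 7 numbers: the turn, a rotation vector about the tool's x, y, z in degrees, then the shift along the tool's x, y, z in cm, then the opening, from 0 (shut) to 1 (fully open). In form: [[wx, wy, wz, tx, ty, tz, fingers], ...]. A call has 1 to 20 rows; each row shifts and turns the commanded pose from where the row before left it, along the tool's axes as they then stand; what a row does not reach is not made up. A row lasts 1/10 s, in which the tool goes at most 50 mm and 8.59 degrees, less where a joint would pass 70% of its speed; a pose out of reach is approached as far as the arm can. A call with a gripper value outside its range is refused whole. The fingers move at their own pace and stop on an object; "force" is the grip in N (left out, the last holds). Time passes only in rows, so rows that do not move let the fingers close. It gives the time, the measured TCP pose, the force and the opening at its end, in the units of the state.
- r.sense(): the state, without advancing time (a new reading comes with each control period).
- r.grab_frame(name): name is "scene" or "top" or "wrist"; returns (picture, depth): 480x640x3 uint8, red, green, blue; 480x640 float32, mm along the optical axis (not along the pixel's ray), 0 where there is no reading.
- r.get_calibration(name): a dict with "mtx" (3x3 intrinsics, pixels), "position" and "rotation" of the camera in the world; the wrist camera has in their place "mount" (4x4, takes a point from camera to tool coordinates, whose origin is the TCP and whose axes are the tool frame's). Camera axes: x right, y down, z forward; pixel columns grow to the right and rows downward; lengths in mm; the calibration is good to about 2 mm. The wrist camera is an equidistant fisheye: a pixel r from the principal point sees the ray r / f radians off the axis. A picture is of the moment at which its call begins: read the wrist's pose just before it. get_calibration takes no time and is no camera call.
- r.sign_off(): hands the job in, once; it reports no verdict.
The state is a dict: "clock": time; "qpos": joint angles; "qvel": joint speeds; "joint_efforts": joint torques, N m; "eef_pos": TCP position; "tcp_rot": TCP orientation; "contact_force": force on the tool from outside, world axes, zero at the start; "wrist_torque": the same for the moment, N m; "opening": opening from 0.0 (shut) to 1.0 (fully open).
Only numpy, scipy, OpenCV 4.12 (cv2) and the standard library are available. Lean on these libraries where they do the work, as an engineer would, in place of code of your own. Each camera call takes 0.05 s, during which the arm holds its last target.

## Working session

There is one attempt and no reset: what is moved stays moved. The work goes in short steps, Python scripts to look and compute and a tool call to move; the robot and the scene stay as the last step left them, time stands still between calls to the robot, and variables do not carry over. Pictures are saved under pics/ and viewed, and the job is handed in when it is done.

Besides the shell and the picture viewer there is one more tool, called after "Request:" as name(argument=value, ...) on one line, values as JSON. jog_arm: Moves the arm, as the interface text tells. Its arguments: {"type":"object","properties":{"series":{"type":"array"},"force":{"type":"number"}},"required":["series"]}

```bash
ls; mkdir -p pics; python3 - <<'E'
from rig import r
import cv2,numpy as np
print(r.sense(), r.hold_point_z)
for n in ["scene","top","wrist"]:
    p,d=r.grab_frame(n); cv2.imwrite(f"pics/{n}0.png",p[:,:,::-1]); np.save(f"{n}0.npy",d)
    print(n,r.get_calibration(n))
E
```

```text
pics
{'clock': 0.0, 'qpos': array([-1.18441445e+00,  3.53672792e-01,  1.63410618e+00,  4.20247873e-05,
        1.15520940e+00, -2.40415168e-03]), 'qvel': array([ 7.15782304e-04,  8.41526583e-05,  4.70736664e-04,  4.21324245e-04,
        1.85830551e-04, -1.27056090e-03]), 'joint_efforts': array([ 2.10607104e-03, -6.05226374e+01, -3.42069268e+01,  1.55450116e-04,
        9.05500841e-03,  1.50751953e-05]), 'eef_pos': array([ 236.75066664, -577.92214238,  230.55825584]), 'tcp_rot': array([3.11166555, 1.56940008, 1.92963826]), 'contact_force': array([0.6775539 , 1.25828909, 0.47889472]), 'wrist_torque': array([-0.02062678, -0.00686921,  0.03068443]), 'opening': 1.0037532316694635} 18.700000000000003
scene {'mtx': array([[553.62321922,   0.        , 326.2024017 ],
       [  0.        , 553.62321922, 231.3436847 ],
       [  0.        ,   0.        ,   1.        ]]), 'position': array([1061.05505886,  909.56965473,  768.63909899]), 'rotation': array([-2.17507175,  0.01271656,  2.61189246])}
top {'mtx': array([[467.62223299,   0.        , 317.18995426],
       [  0.        , 467.62223299, 238.63832682],
       [  0.        ,   0.        ,   1.        ]]), 'position': array([462.27245052,  69.19256804, 926.52124642]), 'rotation': array([-3.04946730e+00,  1.41354013e-04, -1.56473262e+00])}
wrist {'mtx': array([[371.64829954,   0.        , 316.36829543],
       [  0.        , 371.64829954, 236.66407761],
       [  0.        ,   0.        ,   1.        ]]), 'mount': array([[-6.46366438e-04, -3.24872439e-01,  9.45757622e-01,
        -1.42406133e+02],
       [ 9.61329843e-04, -9.45757585e-01, -3.24871769e-01,
         8.33216460e+01],
       [ 9.99999329e-01,  6.99198818e-04,  9.23615532e-04,
        -8.73937662e-02],
       [ 0.00000000e+00,  0.00000000e+00,  0.00000000e+00,
         1.00000000e+00]])}
```

View pics/scene0.png

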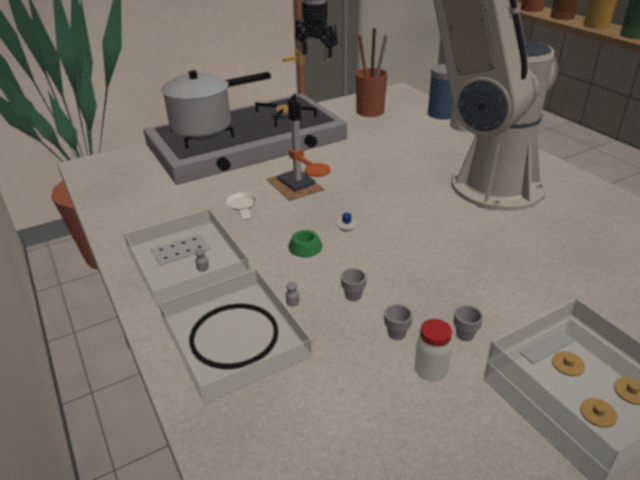

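View pics/top0.png

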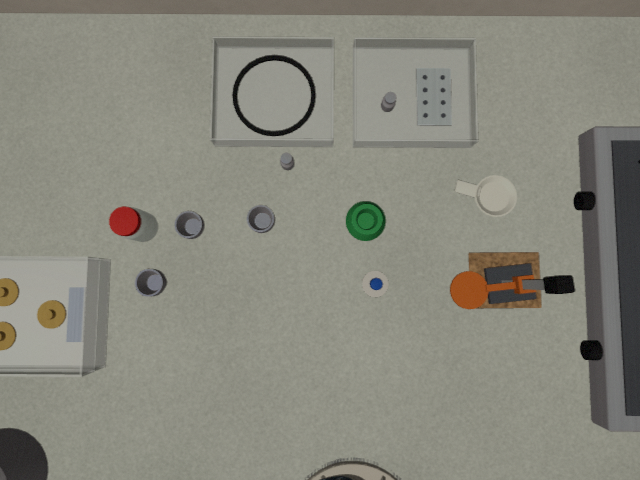

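View pics/wrist0.png

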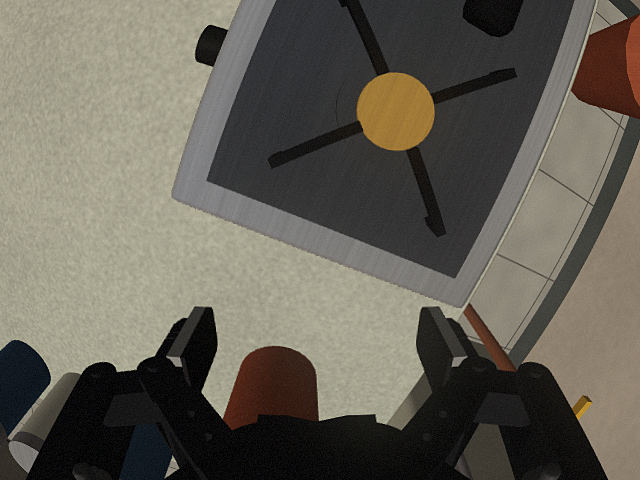

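```bash
cat > h.py <<'E'
import numpy as np,cv2
from scipy.spatial.transform import Rotation as R
from rig import r
def cam(n):
    c=r.get_calibration(n); K=c["mtx"]
    if n=="wrist":
        s=r.sense(); T=np.eye(4); T[:3,:3]=R.from_euler('xyz',s["tcp_rot"]).as_matrix(); T[:3,3]=s["eef_pos"]
        T=T@c["mount"]; return K,T[:3,:3],T[:3,3]
    return K,R.from_euler('xyz',c["rotation"]).as_matrix(),np.array(c["position"])
def ray(n,uv,C=None):
    K,M,p=C or cam(n); x=(uv[0]-K[0,2])/K[0,0]; y=(uv[1]-K[1,2])/K[1,1]
    if n=="wrist":
        t=np.hypot(x,y); s=np.sin(t)/max(t,1e-9); d=np.array([x*s,y*s,np.cos(t)])
    else: d=np.array([x,y,1.])
    return p,M@d
def onz(n,uv,z,C=None):
    p,d=ray(n,uv,C); return p+d*(z-p[2])/d[2]
def proj(n,P,C=None):
    K,M,p=C or cam(n); q=M.T@(np.array(P,float)-p)
    if n=="wrist":
        t=np.arctan2(np.hypot(q[0],q[1]),q[2]); k=t/np.hypot(q[0],q[1]); return K[0,0]*q[0]*k+K[0,2],K[1,1]*q[1]*k+K[1,2]
    return K[0,0]*q[0]/q[2]+K[0,2],K[1,1]*q[1]/q[2]+K[1,2]
def pts(n,d,C=None):
    K,M,p=C or cam(n); v,u=np.mgrid[0:480,0:640]
    q=np.dstack([(u-K[0,2])/K[0,0]*d,(v-K[1,2])/K[1,1]*d,d]); return q@M.T+p
E
python3 - <<'E'
from h import *
C=cam("top"); print(C[1].round(3))
P=pts("top",np.load("top0.npy")); img=cv2.imread("pics/top0.png")
hsv=cv2.cvtColor(img,cv2.COLOR_BGR2HSV)
for nm,(u,v) in dict(c1=(189,225),c2=(261,219),c3=(150,283),stand=(366,220),knob=(376,284),foot=(468,290),handle=(560,285),ledge=(320,330),jar=(125,220),w=(287,160),spoon=(495,195)).items(): print(nm,P[v,u].round(0))
# stand/ orange / blue by mask
for nm,lo,hi,z in [("stand",(45,120,40),(85,255,255),30),("knob",(110,120,60),(130,255,255),40),("orange",(5,180,120),(14,255,255),90),("red",(174,150,80),(180,255,255),100)]:
    m=cv2.inRange(hsv,lo,hi); n,l,st,ce=cv2.connectedComponentsWithStats(m)
    for i in range(1,n):
        if st[i,4]>40: print(nm,st[i],ce[i].round(1),onz("top",ce[i],z).round(1))
# top-surface points by height
Z=P[...,2]
for nm,(u,v),lo,hi,rad in [("c1",(189,225),46,64,22),("c2",(261,219),46,64,22),("c3",(150,283),46,64,22),("stand",(366,220),24,36,25),("handle",(560,285),225,245,25),("lidflange",(376,284),10,22,20)]:
    sub=np.zeros(Z.shape,bool); sub[v-rad:v+rad,u-rad:u+rad]=1
    m=sub&(Z>lo)&(Z<hi); q=P[m]; mn,mx=q.min(0),q.max(0); c,rr=cv2.minEnclosingCircle(q[:,:2].astype(np.float32)); print(nm,m.sum(),mn.round(1),mx.round(1),np.round(c,1),round(rr,1))
C2=cam("scene")
P2=pts("scene",np.load("scene0.npy"))
s=r.sense(); print(R.from_euler('xyz',s["tcp_rot"]).as_matrix().round(3))
E
```

```text
[[ 0.006 -0.996  0.092]
 [-1.    -0.006  0.001]
 [-0.    -0.092 -0.996]]
c1 [571. 320.  20.]
c2 [584. 180.  18.]
c3 [458. 392.  21.]
stand [585. -27.   6.]
knob [459. -42.  39.]
foot [ 449. -199.   90.]
handle [ 460. -288.  236.]
ledge [369.  63.   0.]
jar [570. 413. 100.]
w [695. 129.  47.]
spoon [ 637. -285.    4.]
stand [ 346  202   39   39 1184] [365.1 220.7] [580.4 -22.5  30. ]
orange [ 450  271   66   38 1290] [473.6 289.2] [ 450.8 -208.9   90. ]
orange [518 275  18  18 128] [524.3 283.5] [ 461.6 -299.5   90. ]
c1 231 [544.3 286.4  46.1] [594.4 338.4  57.1] [570.  312.8] 26.5
c2 219 [556.6 151.4  46.2] [606.5 202.5  56.3] [581.7 177.2] 26.0
c3 245 [434.1 356.   46. ] [484.3 409.2  57.4] [458.8 382.8] 26.8
stand 506 [553.  -57.9  24.1] [616.    6.3  34.8] [584.  -25.9] 32.6
handle 366 [ 447.9 -309.2  225.1] [ 474.7 -281.2  240.4] [ 461.  -294.8] 16.7
lidflange 425 [435.6 -68.3  10.3] [484.  -17.6  19.4] [460.  -43.1] 25.9
[[-0.     0.925  0.379]
 [ 0.001  0.379 -0.925]
 [-1.     0.    -0.001]]
```

```bash
python3 - <<'E'
import cv2
a=cv2.imread("pics/top0.png")
x=cv2.resize(a[180:320,100:300],None,fx=4,fy=4,interpolation=cv2.INTER_CUBIC); cv2.imwrite("pics/z1.png",x)
x=cv2.resize(a[160:330,340:590],None,fx=3.2,fy=3.2,interpolation=cv2.INTER_CUBIC); cv2.imwrite("pics/z2.png",x)
E
```

```text
(no output)
```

View pics/z1.png

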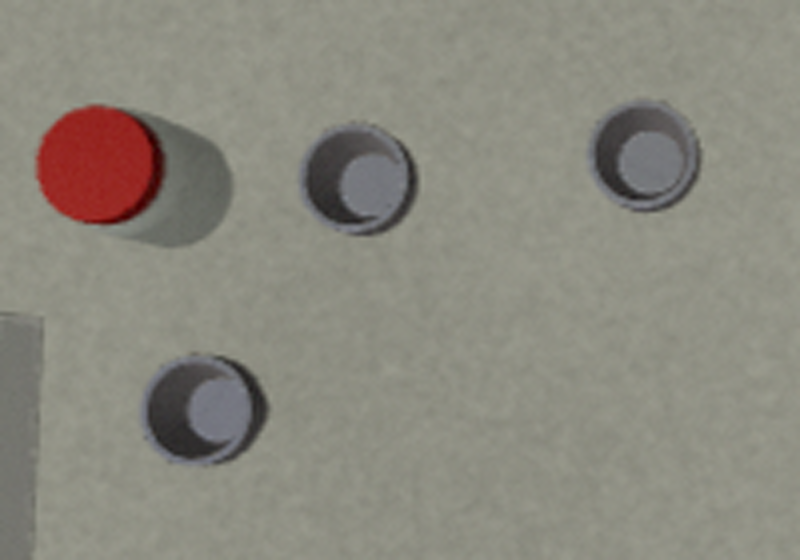

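View pics/z2.png

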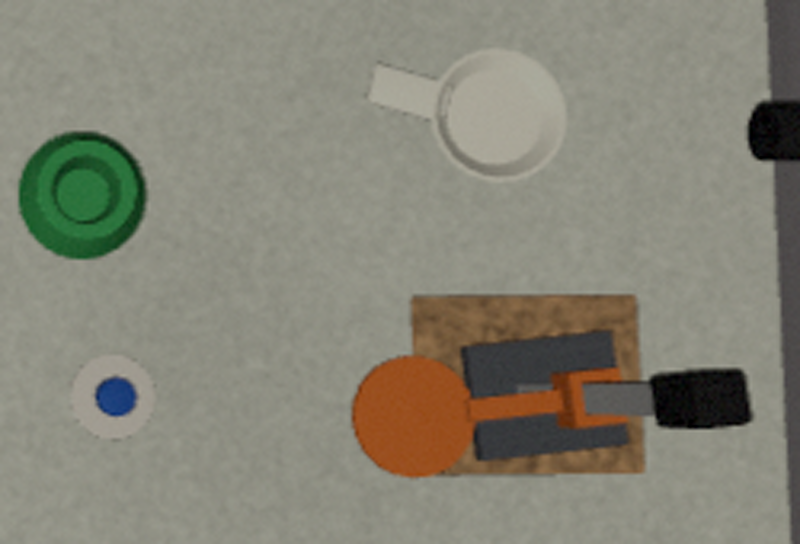

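Request:
jog_arm(series=[[-7.5, 0, 0, -0.8, 0, 0, 1], [-7.5, 0, 0, -0.8, 0, 0, 1], [-7.5, 0, 0, -0.8, 0, 0, 1], [-7.5, 0, 0, -0.8, 0, 0, 1], [-7.5, 0, 0, -0.8, 0, 0, 1], [-7.5, 0, 0, -0.8, 0, 0, 1], [-7.5, 0, 0, -0.8, 0, 0, 1], [-7.5, 0, 0, -0.8, 0, 0, 1], [-7.5, 0, 0, -0.8, 0, 0, 1], [0, 0, 0, 0, 0, 0, 1]], force=25)

```text
clock: 1.15
eef_pos: [237.1, -578.7, 304.1]
tcp_rot: [-1.176, 1.569, -1.178]
contact_force: [0.1, -0.3, -0.1]
opening: 1.0
```

Request:
jog_arm(series=[[0, 0, 0, 0, 3.5, 2, 1], [0, 0, 0, 0, 3.5, 2, 1], [0, 0, 0, 0, 3.5, 2, 1], [0, 0, 0, 0, 3.5, 2, 1], [0, 0, 0, 0, 3.5, 2, 1], [0, 0, 0, 0, 3.5, 2, 1], [0, 0, 0, 0, 3.5, 2, 1], [0, 0, 0, 0, 3.5, 2, 1], [0, 0, 0, 0, 3.5, 2, 1], [0, 0, 0, 0, 3.5, 2, 1], [0, 0, 0, 0, 3.5, 2, 1], [0, 0, 0, 0, 3.5, 2, 1], [0, 0, 0, 0, 3.5, 2, 1], [0, 0, 0, 0, 3.5, 2, 1], [0, 0, 0, 0, 3.5, 2, 1], [0, 0, 0, 0, 3.5, 2, 1], [0, 0, 0, 0, 0, 0, 1]])

```text
clock: 2.85
eef_pos: [560.7, -15.9, 302.5]
tcp_rot: [1.508, 1.569, 1.503]
contact_force: [0.4, -0.4, -0.7]
opening: 1.0
```

```bash
python3 - <<'E'
from h import *
s=r.sense(); C=cam("wrist"); M=R.from_euler('xyz',s["tcp_rot"]).as_matrix(); print(M.round(3),s["qpos"].round(2),s["eef_pos"].round(1))
p,d=r.grab_frame("wrist"); cv2.imwrite("pics/w1.png",p[:,:,::-1])
hsv=cv2.cvtColor(p[:,:,::-1].copy(),cv2.COLOR_BGR2HSV)
m=cv2.inRange(hsv,(45,120,30),(85,255,255)); v,u=np.where(m); print(u.mean(),v.mean(),u.min(),u.max(),v.min(),v.max())
print("proj stand top",proj("wrist",(584,-26,30),C), onz("wrist",(u.mean(),v.mean()),15,C))
print("proj tcp-hold", proj("wrist",s["eef_pos"]-M[:,0]*18.7,C))
E
```

```text
[[ 0.     0.005  1.   ]
 [ 0.001  1.    -0.005]
 [-1.     0.001  0.   ]] [-0.03  0.19  1.69  0.    1.26 -0.03] [560.7 -15.9 302.5]
334.6833754056978 190.05661738189687 304 368 160 222
proj stand top (np.float64(337.0347666033559), np.float64(196.45070623464173)) [581.98451942 -21.63032005  15.        ]
proj tcp-hold (np.float64(317.0939610626297), np.float64(334.4678580159882))
```

View pics/w1.png

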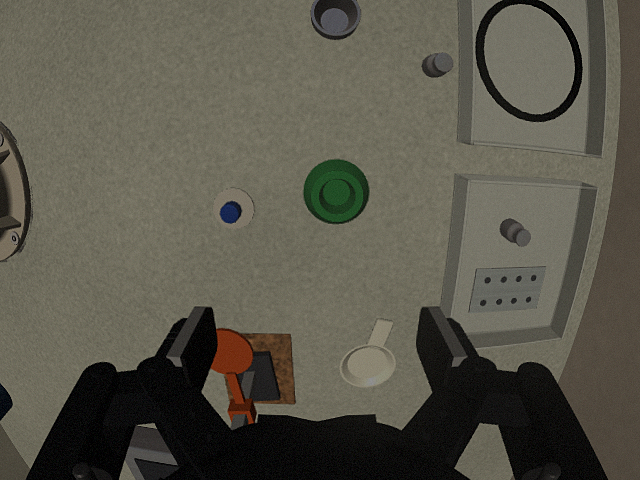

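```bash
python3 - <<'E'
from h import *
def fit(n,img,lo,hi,z,C):
    hsv=cv2.cvtColor(img,cv2.COLOR_BGR2HSV); m=cv2.inRange(hsv,lo,hi)
    cs,_=cv2.findContours(m,cv2.RETR_EXTERNAL,cv2.CHAIN_APPROX_NONE); c=max(cs,key=cv2.contourArea)
    q=np.array([onz(n,uv,z,C)[:2] for uv in c[:,0]],np.float32)
    A=np.c_[2*q,np.ones(len(q))]; a=np.linalg.lstsq(A,(q**2).sum(1),rcond=None)[0]
    print(n,z,"LSQ",a[:2].round(1),np.sqrt(a[2]+a[0]**2+a[1]**2).round(1),"enc",cv2.minEnclosingCircle(q))
for n,f in [("top","top0"),("wrist","w1")]:
    img=cv2.imread(f"pics/{f}.png")
    fit(n,img,(45,100,20),(85,255,255),0,cam(n))
    fit(n,img,(108,120,40),(130,255,255),35,cam(n))
    fit(n,img,(4,180,90),(16,255,255),97,cam(n))
# scene
img=cv2.imread("pics/scene0.png"); fit("scene",img,(45,100,20),(85,255,255),0,cam("scene"))
fit("scene",img,(108,120,40),(130,255,255),35,cam("scene"))
E
```

```text
top 0 LSQ [584.4 -25.6] 38.2 enc ((584.2977905273438, -25.668241500854492), 39.35517883300781)
top 35 LSQ [459.5 -41.8] 10.4 enc ((459.7714538574219, -41.74692153930664), 11.173240661621094)
top 97 LSQ [ 454.1 -238.2] 50.9 enc ((452.9338073730469, -239.84664916992188), 75.0873794555664)
wrist 0 LSQ [582.3 -28.5] 39.0 enc ((582.5142822265625, -29.057159423828125), 40.34786605834961)
wrist 35 LSQ [457.6 -44.6] 11.2 enc ((458.403076171875, -44.369659423828125), 13.257689476013184)
wrist 97 LSQ [ 461.3 -219.3] 37.6 enc ((453.00396728515625, -223.40927124023438), 58.31202697753906)
scene 0 LSQ [574.5 -40.7] 43.8 enc ((573.052490234375, -41.22935104370117), 50.404109954833984)
scene 35 LSQ [461.1 -37.3] 13.8 enc ((461.1508483886719, -36.06221389770508), 18.17589569091797)
```

Request:
jog_arm(series=[[0, 0, 0, 0, 4, 0.4, 1], [0, 0, 0, 0, 4, 0.4, 1], [0, 0, 0, 0, 4, 0.4, 1], [0, 0, 0, 0, 4, 0.4, 1], [0, 0, 0, 0, 4, 0.4, 1], [0, 0, 0, 0, 0, 0, 1]])

```text
clock: 3.5
eef_pos: [579.7, 183.3, 302.7]
tcp_rot: [2.032, 1.57, 2.028]
contact_force: [0.2, 0.1, -0.8]
opening: 1.002
```

```bash
cat >> h.py <<'E'
def look(name):
    s=r.sense(); C=cam("wrist"); p,d=r.grab_frame("wrist"); img=p[:,:,::-1].copy(); cv2.imwrite(f"pics/{name}.png",img)
    M=R.from_euler('xyz',s["tcp_rot"]).as_matrix(); print("eef",s["eef_pos"].round(1),"yaw(tool y)",np.degrees(np.arctan2(M[1,1],M[0,1])).round(2),"tilt",np.degrees(np.arccos(-M[2,0])).round(2),"op",round(s["opening"],3),"F",s["contact_force"].round(1),"t",s["clock"])
    return img,C,d
E
python3 - <<'E'
from h import *
img,C,d=look("w2"); print([tuple(np.round(proj("wrist",P,C))) for P in [(581,177,54),(570,313,54),(459,383,54)]])
E
```

```text
eef [579.7 183.3 302.7] yaw(tool y) 89.76 tilt 0.07 op 1.002 F [ 0.2  0.1 -0.8] t 3.5
[(np.float64(318.0), np.float64(198.0)), (np.float64(307.0), np.float64(70.0)), (np.float64(202.0), np.float64(14.0))]
```

View pics/w2.png

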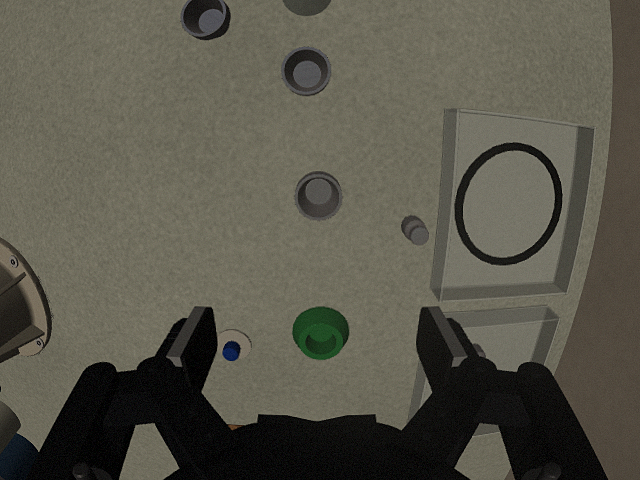

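```bash
cat >> h.py <<'E'
def circ(q):
    A=np.c_[2*q,np.ones(len(q))]; a=np.linalg.lstsq(A,(q**2).sum(1),rcond=None)[0]
    return a[:2].round(1),float(np.sqrt(a[2]+a[0]**2+a[1]**2).round(1))
def cupfit(n,img,C,P,z,rpx=34):
    u,v=np.round(proj(n,P,C)).astype(int); x0,y0=max(u-rpx,0),max(v-rpx,0)
    sub=cv2.GaussianBlur(img,(3,3),0)[y0:v+rpx,x0:u+rpx].astype(int)
    m=((sub[...,0]-sub[...,2])>2).astype(np.uint8)*255
    m=cv2.morphologyEx(m,cv2.MORPH_CLOSE,np.ones((5,5)))
    cs,_=cv2.findContours(m,cv2.RETR_EXTERNAL,cv2.CHAIN_APPROX_NONE); c=max(cs,key=cv2.contourArea)
    c=cv2.convexHull(c)
    full=np.zeros(m.shape,np.uint8); cv2.drawContours(full,[c],-1,255,-1); cs,_=cv2.findContours(full,cv2.RETR_EXTERNAL,cv2.CHAIN_APPROX_NONE)
    q=np.array([onz(n,(a+x0,b+y0),z,C)[:2] for a,b in cs[0][:,0]])
    return circ(q)
E
python3 - <<'E'
from h import *
img=cv2.imread("pics/w2.png"); C=cam("wrist"); t=cv2.imread("pics/top0.png"); Ct=cam("top")
for P in [(581,177,54),(570,313,54)]: print(cupfit("wrist",img,C,P,54),cupfit("top",t,Ct,P,54))
print(cupfit("top",t,Ct,(459,383,54),54))
E
```

```text
Traceback (most recent call last):
  File "h.py", line 38, in cupfit
    cs,_=cv2.findContours(m,cv2.RETR_EXTERNAL,cv2.CHAIN_APPROX_NONE); c=max(cs,key=cv2.contourArea)
                                                                        ~~~^^^^^^^^^^^^^^^^^^^^^^^^
ValueError: max() iterable argument is empty
```

```bash
python3 - <<'E'
from h import *
img=cv2.imread("pics/w2.png")
for uv in [(318,178),(340,196),(318,190),(296,200),(280,190),(250,200),(350,180)]: print(uv,img[uv[1]-1:uv[1]+2,uv[0]-1:uv[0]+2].mean((0,1)).round())
E
sed -i 's/sub\[...,2\])>2)/sub[...,2])>TH)/; s/rpx=34):/rpx=34,TH=-5):/' h.py
python3 - <<'E'
from h import *
img=cv2.imread("pics/w2.png"); C=cam("wrist"); t=cv2.imread("pics/top0.png"); Ct=cam("top")
for TH in (-8,-5,-3):
  for P in [(581,177,54),(570,313,54)]:
    try: print(TH,cupfit("wrist",img,C,P,54,TH=TH),cupfit("top",t,Ct,P,54,TH=TH))
    except Exception as e: print(e)
E
```

```text
(318, 178) [60. 63. 66.]
(340, 196) [80. 84. 85.]
(318, 190) [80. 83. 85.]
(296, 200) [81. 84. 85.]
(280, 190) [ 97. 113. 116.]
(250, 200) [ 94. 109. 113.]
(350, 180) [ 95. 110. 113.]
-8 (array([580.5, 176.6]), 25.4) (array([580.3, 177.5]), 26.6)
-8 (array([568.3, 310.7]), 25.4) (array([568.1, 311.8]), 27.2)
-5 (array([577. , 193.5]), 10.3) (array([580.4, 177.6]), 25.9)
-5 (array([568.4, 310.9]), 25.0) (array([568.2, 312. ]), 26.5)
-3 (array([565.3, 195.8]), 0.8) (array([580.4, 177.4]), 25.3)
-3 (array([568.2, 311.3]), 24.6) (array([568.4, 312.2]), 25.7)
```

Request:
jog_arm(series=[[0, 0, 0, 0, -0.6, 0.1, 1], [0, 0, 0, 4.5, 0, 0, 1], [0, 0, 0, 4.5, 0, 0, 1], [0, 0, 0, 4.5, 0, 0, 1], [0, 0, 0, 4.5, 0, 0, 1], [0, 0, 0, 4.5, 0, 0, 1], [0, 0, 0, 2.2, 0, 0, 1], [0, 0, 0, 2.2, 0, 0, 1], [0, 0, 0, 0, 0, 0, 1], [0, 0, 0, 0, 0, 0, 1]])

```text
clock: 4.55
eef_pos: [581.0, 172.8, 34.7]
tcp_rot: [-2.52, 1.57, -2.526]
contact_force: [0.7, 0.2, 0.4]
opening: 1.001
```

```bash
python3 - <<'E'
from h import *
img,C,d=look("w3")
E
```

```text
eef [581.  172.8  34.7] yaw(tool y) 89.66 tilt 0.04 op 1.001 F [0.7 0.2 0.4] t 4.55
```

View pics/w3.png

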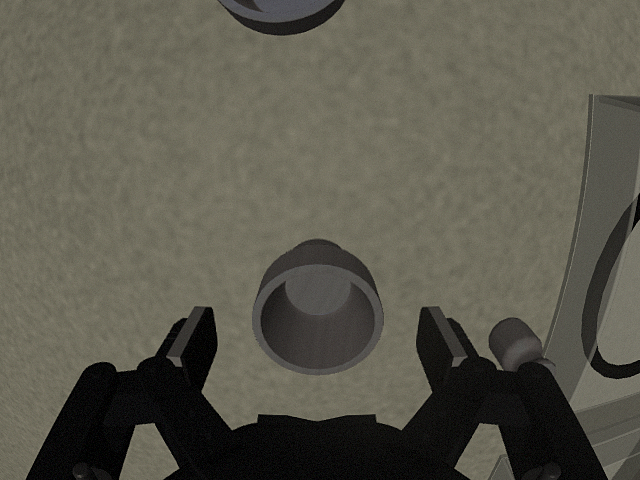

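Request:
jog_arm(series=[[0, 0, 0, 0, 0, 0, 1], [0, 0, 0, 0, 0, 0, 1], [0, 0, 0, 0, 0, 0, 1]])

```text
clock: 4.9
eef_pos: [581.4, 174.4, 35.2]
tcp_rot: [0.277, 1.569, 0.273]
contact_force: [-0.1, 0.2, 0.4]
opening: 1.002
```

```bash
python3 - <<'E'
from h import *
print(r.sense())
E
```

```text
{'clock': 4.9, 'qpos': array([ 2.89035681e-01,  5.65684525e-01,  1.80622088e+00, -3.33506543e-05,
        7.68249127e-01,  2.92923549e-01]), 'qvel': array([ 0.00385862,  0.00557622,  0.00402914,  0.00113586, -0.00222825,
        0.00192509]), 'joint_efforts': array([-1.50309107e-01, -6.49411654e+01, -2.41818094e+01, -6.23795990e-03,
       -4.44307923e-03, -3.12090560e-04]), 'eef_pos': array([581.36622207, 174.433372  ,  35.2211941 ]), 'tcp_rot': array([0.27678642, 1.56935802, 0.27292252]), 'contact_force': array([-0.09356418,  0.24967219,  0.42993014]), 'wrist_torque': array([-0.00497593,  0.0013422 , -0.06030364]), 'opening': 1.002403618923855}
```

Request:
jog_arm(series=[[0, 0, 0, 0, 0, 0, 1], [0, 0, 0, 0, 0, 0, 1], [0, 0, 0, 0, 0, 0, 1], [0, 0, 0, 0, 0, 0, 1], [0, 0, 0, 0, 0, 0, 1]])

```text
clock: 5.4
eef_pos: [580.8, 174.3, 34.2]
tcp_rot: [-2.82, 1.571, -2.824]
contact_force: [-0.2, -0.1, 1.0]
opening: 1.006
```

Request:
jog_arm(series=[[0, 0, 0, 0.1, 0.3, 0, 1], [0, 0, 0, 0, 0, 0, 0.7], [0, 0, 0, 0, 0, 0, 0.5], [0, 0, 0, 0, 0, 0, 0.4], [0, 0, 0, 0, 0, 0, 0.3], [0, 0, 0, 0, 0, 0, 0.3], [0, 0, 0, 0, 0, 0, 0.3], [0, 0, 0, 0, 0, 0, 0.3], [0, 0, 0, 0, 0, 0, 0.3], [0, 0, 0, 0, 0, 0, 0.3]], force=25)

```text
clock: 6.4
eef_pos: [580.9, 177.3, 33.5]
tcp_rot: [1.15, 1.571, 1.146]
contact_force: [-1.9, 0.2, 5.7]
opening: 0.633
```

```bash
python3 - <<'E'
from h import *
img,C,d=look("w4")
E
```

```text
eef [580.9 177.3  33.5] yaw(tool y) 89.77 tilt 0.01 op 0.633 F [-1.9  0.2  5.7] t 6.4
```

View pics/w4.png

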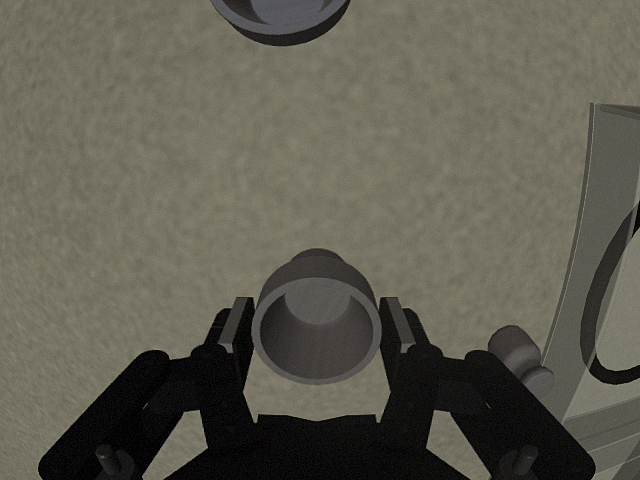

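Request:
jog_arm(series=[[0, 0, 0, -2, 0, 0, 0.3], [0, 0, 0, -4, 0, 0, 0.3], [0, 0, 0, -4, 0, 0, 0.3], [0, 0, 0, -2, -2, 0, 0.3], [0, 0, 0, 0, -4, 0.1, 0.3], [0, 0, 0, 0, -4, 0.1, 0.3], [0, 0, 0, 0, -4, 0.1, 0.3], [0, 0, 0, 0, -4, 0, 0.3], [0, 0, 0, 0, -1.5, 0, 0.3], [0, 0, 0, 0, -0.8, 0, 0.3], [0, 0, 0, 0, 0, 0, 0.3], [0, 0, 0, 0, 0, 0, 0.3], [0, 0, 0, 0, 0, 0, 0.3], [0, 0, 0, 0, 0, 0, 0.3], [0, 0, 0, 0, 0, 0, 0.3]])

```text
clock: 7.95
eef_pos: [583.1, -25.0, 153.3]
tcp_rot: [2.472, 1.571, 2.469]
contact_force: [0.3, 0.3, -1.2]
opening: 0.633
```

```bash
cat >> h.py <<'E'
def standfit(n,img,C,z=0):
    hsv=cv2.cvtColor(img,cv2.COLOR_BGR2HSV); m=cv2.inRange(hsv,(45,100,20),(85,255,255))
    cs,_=cv2.findContours(m,cv2.RETR_EXTERNAL,cv2.CHAIN_APPROX_NONE); c=max(cs,key=cv2.contourArea)
    return circ(np.array([onz(n,uv,z,C)[:2] for uv in c[:,0]]))
E
python3 - <<'E'
from h import *
img,C,d=look("w5")
print(standfit("wrist",img,C))
E
```

```text
eef [583.1 -25.  153.3] yaw(tool y) 89.83 tilt 0.01 op 0.633 F [ 0.3  0.3 -1.2] t 7.95
(array([584.1, -24.6]), 38.5)
```

View pics/w5.png

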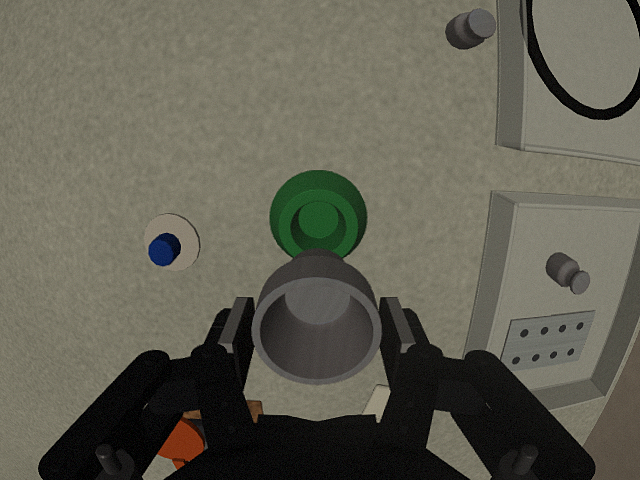

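Request:
jog_arm(series=[[0, 0, 0, 2, 0, 0.1, 0.3], [0, 0, 0, 3, 0, 0, 0.3], [0, 0, 0, 2.5, 0, 0, 0.3], [0, 0, 0, 1.5, 0, 0, 0.3], [0, 0, 0, 1, 0, 0, 0.3], [0, 0, 0, 0.3, 0, 0, 0.3], [0, 0, 0, 0, 0, 0, 0.3], [0, 0, 0, 0, 0, 0, 0.3], [0, 0, 0, 0, 0, 0, 0.3], [0, 0, 0, 0, 0, 0, 0.3]])

```text
clock: 9.0
eef_pos: [584.5, -25.8, 51.0]
tcp_rot: [-0.046, 1.57, -0.05]
contact_force: [-0.3, 0.1, -0.8]
opening: 0.628
```

Request:
jog_arm(series=[[0, 0, 0, 0.3, 0, 0, 0.3], [0, 0, 0, 0.3, 0, 0, 0.3], [0, 0, 0, 0, 0, 0, 0.3], [0, 0, 0, 0, 0, 0, 0.3]])

```text
clock: 9.4
eef_pos: [583.9, -25.7, 44.1]
tcp_rot: [3.058, 1.57, 3.054]
contact_force: [-0.6, 0.7, -1.8]
opening: 0.631
```

Request:
jog_arm(series=[[0, 0, 0, 0.1, 0, 0, 0.3], [0, 0, 0, 0, 0, 0, 0.3], [0, 0, 0, 0, 0, 0, 0.3]])

```text
clock: 9.7
eef_pos: [584.1, -25.7, 43.3]
tcp_rot: [2.772, 1.571, 2.768]
contact_force: [0.0, 0.3, -0.6]
opening: 0.636
```

Request:
jog_arm(series=[[0, 0, 0, 0.1, 0, 0, 0.3], [0, 0, 0, 0, 0, 0, 0.3], [0, 0, 0, 0, 0, 0, 0.3]])

```text
clock: 10.0
eef_pos: [584.1, -25.7, 42.3]
tcp_rot: [-1.216, 1.571, -1.22]
contact_force: [0.6, 0.2, -0.5]
opening: 0.634
```

Request:
jog_arm(series=[[0, 0, 0, 0.1, 0, 0, 0.3], [0, 0, 0, 0, 0, 0, 0.3], [0, 0, 0, 0, 0, 0, 0.3]])

```text
clock: 10.3
eef_pos: [584.1, -25.8, 41.3]
tcp_rot: [-0.779, 1.571, -0.783]
contact_force: [0.5, -1.1, -0.9]
opening: 0.628
```

Request:
jog_arm(series=[[0, 0, 0, 0.05, 0, 0, 0.3], [0, 0, 0, 0, 0, 0, 0.3], [0, 0, 0, 0, 0, 0, 0.3]])

```text
clock: 10.6
eef_pos: [584.1, -25.8, 40.8]
tcp_rot: [-0.902, 1.571, -0.906]
contact_force: [-0.8, -2.8, 1.2]
opening: 0.631
```

Request:
jog_arm(series=[[0, 0, 0, 0, 0, 0, 0.66], [0, 0, 0, 0, 0, 0, 0.7], [0, 0, 0, 0, 0, 0, 0.8], [0, 0, 0, 0, 0, 0, 1], [0, 0, 0, 0, 0, 0, 1], [0, 0, 0, 0, 0, 0, 1]])

```text
clock: 11.2
eef_pos: [584.1, -25.7, 40.8]
tcp_rot: [2.609, 1.571, 2.605]
contact_force: [0.1, -0.8, -0.7]
opening: 0.998
```

```bash
python3 - <<'E'
from h import *
img,C,d=look("w6")
E
```

```text
eef [584.1 -25.7  40.8] yaw(tool y) 89.78 tilt 0.01 op 0.998 F [ 0.1 -0.8 -0.7] t 11.2
```

View pics/w6.png

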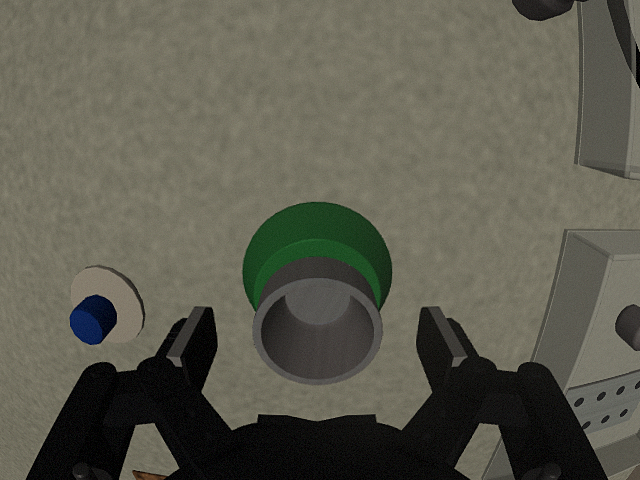

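Request:
jog_arm(series=[[0, 0, 0, -1.5, 0, 0, 1], [0, 0, 0, -4, 0, 0, 1], [0, 0, 0, -4, 0, 0, 1], [0, 0, 0, -4, 2, 0, 1], [0, 0, 0, -3, 3.5, -0.2, 1], [0, 0, 0, 0, 3.5, -0.2, 1], [0, 0, 0, 0, 3.5, -0.2, 1], [0, 0, 0, 0, 3.5, -0.2, 1], [0, 0, 0, 0, 3.5, -0.2, 1], [0, 0, 0, 0, 3.5, -0.2, 1], [0, 0, 0, 0, 3.5, -0.2, 1], [0, 0, 0, 0, 3.5, -0.2, 1], [0, 0, 0, 0, 2.5, 0, 1], [0, 0, 0, 0, 1.2, 0, 1], [0, 0, 0, 0, 0, 0, 1], [0, 0, 0, 0, 0, 0, 1], [0, 0, 0, 0, 0, 0, 1], [0, 0, 0, 0, 0, 0, 1]])

```text
clock: 13.05
eef_pos: [569.6, 310.1, 205.9]
tcp_rot: [-1.84, 1.571, -1.846]
contact_force: [0.5, -0.2, 0.4]
opening: 0.998
```

```bash
python3 - <<'E'
from h import *
img,C,d=look("w7")
for TH in(-10,-8,-5): print(cupfit("wrist",img,C,(568.3,311.5,54),54,rpx=50,TH=TH))
E
```

```text
eef [569.6 310.1 205.9] yaw(tool y) 89.7 tilt 0.01 op 0.998 F [ 0.5 -0.2  0.4] t 13.05
(array([568.7, 315.3]), 26.2)
(array([568.6, 315.2]), 25.8)
(array([560.6, 323.9]), 15.3)
```

View pics/w7.png

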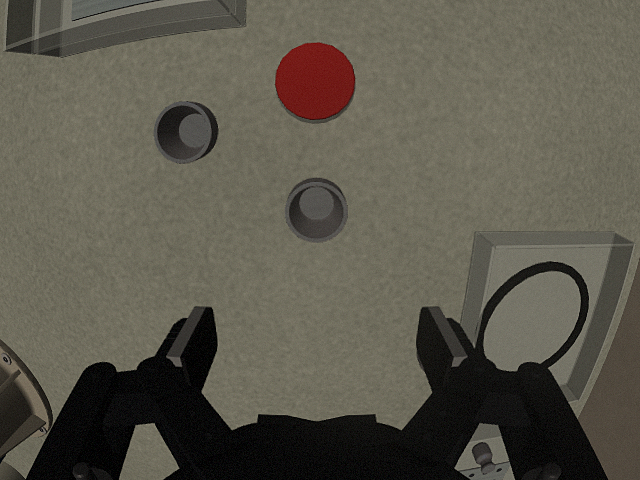

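Request:
jog_arm(series=[[0, 0, 0, 2, 0.3, -0.1, 1], [0, 0, 0, 4, 0, 0, 1], [0, 0, 0, 4, 0, 0, 1], [0, 0, 0, 4, 0, 0, 1], [0, 0, 0, 2.2, 0, 0, 1], [0, 0, 0, 1, 0, 0, 1], [0, 0, 0, 0, 0, 0, 1], [0, 0, 0, 0, 0, 0, 1], [0, 0, 0, 0, 0, 0, 1], [0, 0, 0, 0, 0, 0, 1], [0, 0, 0, 0, 0, 0, 1]])

```text
clock: 14.2
eef_pos: [568.9, 314.6, 34.8]
tcp_rot: [0.502, 1.569, 0.499]
contact_force: [-0.4, 0.2, -0.1]
opening: 1.0
```

```bash
python3 - <<'E'
from h import *
img,C,d=look("w8")
E
```

```text
eef [568.9 314.6  34.8] yaw(tool y) 89.78 tilt 0.09 op 1.0 F [-0.4  0.2 -0.1] t 14.2
```

View pics/w8.png

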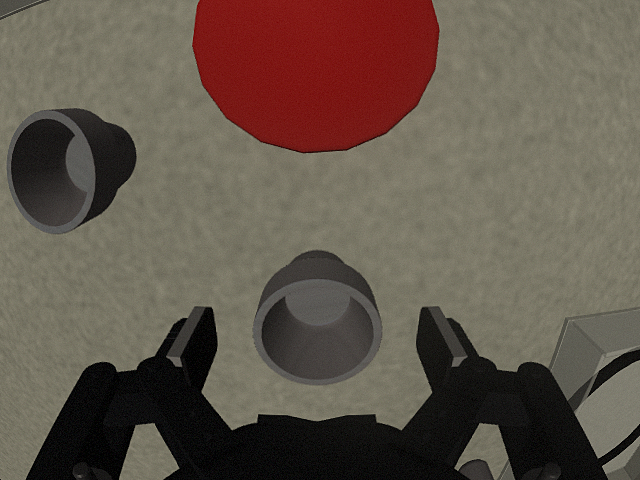

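Request:
jog_arm(series=[[0, 0, 0, 0.1, 0, 0, 1], [0, 0, 0, 0, 0, 0, 0.7], [0, 0, 0, 0, 0, 0, 0.5], [0, 0, 0, 0, 0, 0, 0.4], [0, 0, 0, 0, 0, 0, 0.3], [0, 0, 0, 0, 0, 0, 0.3], [0, 0, 0, 0, 0, 0, 0.3], [0, 0, 0, 0, 0, 0, 0.3]])

```text
clock: 15.05
eef_pos: [568.4, 314.4, 33.0]
tcp_rot: [2.092, 1.571, 2.088]
contact_force: [-2.2, -0.3, 6.0]
opening: 0.646
```

```bash
python3 - <<'E'
from h import *
img,C,d=look("w9")
E
```

```text
eef [568.4 314.4  33. ] yaw(tool y) 89.78 tilt 0.01 op 0.646 F [-2.2 -0.3  6. ] t 15.05
```

View pics/w9.png

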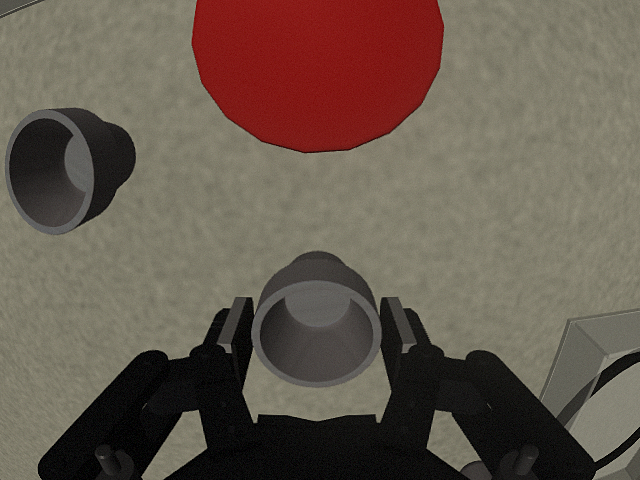

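Request:
jog_arm(series=[[0, 0, 0, -2, 0, 0, 0.3], [0, 0, 0, -4, 0, 0, 0.3], [0, 0, 0, -4, 0, 0, 0.3], [0, 0, 0, -3, -2, 0, 0.3], [0, 0, 0, -1, -4, 0.2, 0.3], [0, 0, 0, 0, -4, 0.2, 0.3], [0, 0, 0, 0, -4, 0.2, 0.3], [0, 0, 0, 0, -4, 0.2, 0.3], [0, 0, 0, 0, -4, 0.2, 0.3], [0, 0, 0, 0, -4, 0.2, 0.3], [0, 0, 0, 0, -3, 0.2, 0.3], [0, 0, 0, 0, -2, 0.2, 0.3], [0, 0, 0, 0, -2, 0, 0.3], [0, 0, 0, 0, -1, 0, 0.3], [0, 0, 0, 0, 0, 0, 0.3], [0, 0, 0, 0, 0, 0, 0.3], [0, 0, 0, 0, 0, 0, 0.3], [0, 0, 0, 0, 0, 0, 0.3]])

```text
clock: 16.9
eef_pos: [583.1, -24.8, 172.8]
tcp_rot: [2.023, 1.571, 2.02]
contact_force: [0.2, -0.3, -0.0]
opening: 0.642
```

```bash
python3 - <<'E'
from h import *
img,C,d=look("w10")
E
```

```text
eef [583.1 -24.8 172.8] yaw(tool y) 89.83 tilt 0.01 op 0.642 F [ 0.2 -0.3 -0. ] t 16.9
```

View pics/w10.png

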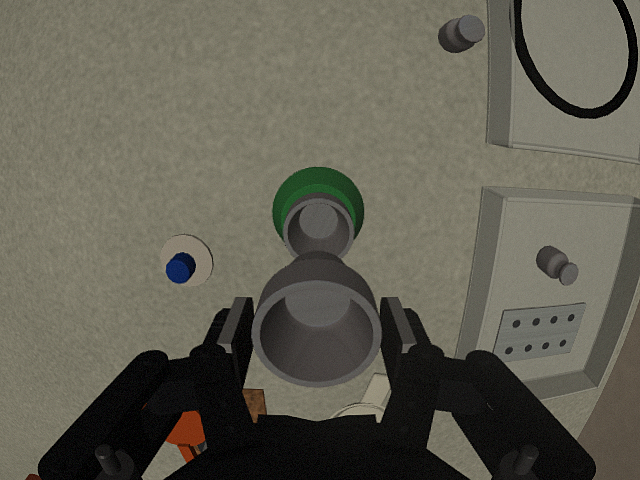

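Request:
jog_arm(series=[[0, 0, 0, 2, -0.1, 0.1, 0.3], [0, 0, 0, 2.5, 0, 0, 0.3], [0, 0, 0, 1.5, 0, 0, 0.3], [0, 0, 0, 1, 0, 0, 0.3], [0, 0, 0, 0, 0, 0, 0.3], [0, 0, 0, 0, 0, 0, 0.3], [0, 0, 0, 1, 0, 0, 0.3], [0, 0, 0, 1, 0, 0, 0.3], [0, 0, 0, 0.5, 0, 0, 0.3], [0, 0, 0, 0, 0, 0, 0.3], [0, 0, 0, 0, 0, 0, 0.3], [0, 0, 0, 0, 0, 0, 0.3]])

```text
clock: 18.15
eef_pos: [584.3, -26.7, 78.0]
tcp_rot: [-0.056, 1.57, -0.06]
contact_force: [-0.4, -0.7, -1.0]
opening: 0.636
```

Request:
jog_arm(series=[[0, 0, 0, 0.4, 0, 0, 0.3], [0, 0, 0, 0.3, 0, 0, 0.3], [0, 0, 0, 0, 0, 0, 0.3], [0, 0, 0, 0, 0, 0, 0.3]])

```text
clock: 18.55
eef_pos: [583.9, -26.7, 70.6]
tcp_rot: [2.974, 1.57, 2.97]
contact_force: [0.7, -0.6, -0.6]
opening: 0.639
```

Request:
jog_arm(series=[[0, 0, 0, 0.2, 0.1, 0, 0.3], [0, 0, 0, 0, 0, 0, 0.3], [0, 0, 0, 0, 0, 0, 0.3]])

```text
clock: 18.85
eef_pos: [584.0, -25.7, 68.7]
tcp_rot: [-2.668, 1.571, -2.672]
contact_force: [0.8, -0.2, -0.5]
opening: 0.643
```

Request:
jog_arm(series=[[0, 0, 0, 0.1, 0, 0, 0.3], [0, 0, 0, 0, 0, 0, 0.3], [0, 0, 0, 0, 0, 0, 0.3]])

```text
clock: 19.15
eef_pos: [584.1, -25.7, 67.8]
tcp_rot: [-2.475, 1.571, -2.479]
contact_force: [-0.2, 0.9, -0.2]
opening: 0.636
```

Request:
jog_arm(series=[[0, 0, 0, 0.1, 0, 0, 0.3], [0, 0, 0, 0, 0, 0, 0.3], [0, 0, 0, 0, 0, 0, 0.3]])

```text
clock: 19.45
eef_pos: [584.1, -25.7, 66.7]
tcp_rot: [3.032, 1.571, 3.028]
contact_force: [0.1, 0.3, -0.8]
opening: 0.641
```

Request:
jog_arm(series=[[0, 0, 0, 0.1, 0, 0, 0.3], [0, 0, 0, 0, 0, 0, 0.3], [0, 0, 0, 0, 0, 0, 0.3]])

```text
clock: 19.75
eef_pos: [584.0, -25.7, 65.7]
tcp_rot: [2.915, 1.571, 2.911]
contact_force: [0.3, 0.0, -1.7]
opening: 0.638
```

Request:
jog_arm(series=[[0, 0, 0, 0.05, 0, 0, 0.3], [0, 0, 0, 0, 0, 0, 0.3], [0, 0, 0, 0, 0, 0, 0.3]])

```text
clock: 20.05
eef_pos: [584.1, -25.7, 65.3]
tcp_rot: [1.3, 1.571, 1.296]
contact_force: [0.2, 1.1, -0.7]
opening: 0.641
```

Request:
jog_arm(series=[[0, 0, 0, 0.05, 0, 0, 0.3], [0, 0, 0, 0, 0, 0, 0.3], [0, 0, 0, 0, 0, 0, 0.3]])

```text
clock: 20.35
eef_pos: [584.1, -25.7, 64.8]
tcp_rot: [0.891, 1.571, 0.887]
contact_force: [-0.1, 0.9, -0.9]
opening: 0.641
```

Request:
jog_arm(series=[[0, 0, 0, 0.05, 0, 0, 0.3], [0, 0, 0, 0, 0, 0, 0.3], [0, 0, 0, 0, 0, 0, 0.3]])

```text
clock: 20.65
eef_pos: [584.1, -25.7, 64.3]
tcp_rot: [1.656, 1.571, 1.652]
contact_force: [0.9, 1.1, -0.1]
opening: 0.64
```

Request:
jog_arm(series=[[0, 0, 0, 0.05, 0, 0, 0.3], [0, 0, 0, 0, 0, 0, 0.3], [0, 0, 0, 0, 0, 0, 0.3]])

```text
clock: 20.95
eef_pos: [584.1, -25.7, 63.8]
tcp_rot: [0.543, 1.571, 0.539]
contact_force: [0.9, 1.7, 0.7]
opening: 0.639
```

Request:
jog_arm(series=[[0, 0, 0, 0.05, 0, 0, 0.3], [0, 0, 0, 0, 0, 0, 0.3], [0, 0, 0, 0, 0, 0, 0.3]])

```text
clock: 21.25
eef_pos: [584.1, -25.7, 63.3]
tcp_rot: [1.224, 1.571, 1.22]
contact_force: [0.7, 3.4, 3.1]
opening: 0.64
```

Request:
jog_arm(series=[[0, 0, 0, 0, 0, 0, 0.66], [0, 0, 0, 0, 0, 0, 0.7], [0, 0, 0, 0, 0, 0, 0.8], [0, 0, 0, 0, 0, 0, 1], [0, 0, 0, 0, 0, 0, 1], [0, 0, 0, 0, 0, 0, 1]])

```text
clock: 21.85
eef_pos: [584.1, -25.8, 63.3]
tcp_rot: [-1.67, 1.571, -1.674]
contact_force: [-0.8, 0.4, 0.5]
opening: 0.997
```

```bash
python3 - <<'E'
from h import *
img,C,d=look("w11")
E
```

```text
eef [584.1 -25.8  63.3] yaw(tool y) 89.78 tilt 0.0 op 0.997 F [-0.8  0.4  0.5] t 21.85
```

View pics/w11.png

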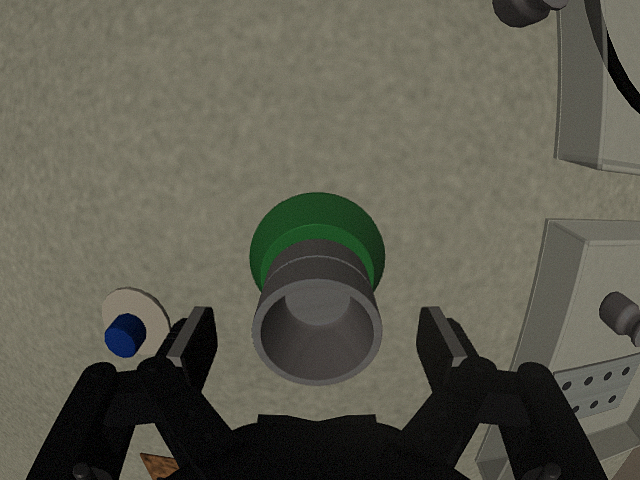

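Request:
jog_arm(series=[[0, 0, 0, -1.5, 0, 0, 1], [0, 0, 0, -4, 0, 0, 1], [0, 0, 0, -4, 0, 0, 1], [0, 0, 0, -4, 1.5, -0.5, 1], [0, 0, 0, -0.5, 3.5, -1.1, 1], [0, 0, 0, 0, 3.5, -1.1, 1], [0, 0, 0, 0, 3.5, -1.1, 1], [0, 0, 0, 0, 3.5, -1.1, 1], [0, 0, 0, 0, 3.5, -1.1, 1], [0, 0, 0, 0, 3.5, -1.1, 1], [0, 0, 0, 0, 3.5, -1.1, 1], [0, 0, 0, 0, 3.5, -1.1, 1], [0, 0, 0, 0, 3.5, -1.1, 1], [0, 0, 0, 0, 3.5, -1.1, 1], [0, 0, 0, 0, 3, -0.7, 1], [0, 0, 0, 0, 1.2, -0.3, 1], [0, 0, 0, 0, 0, 0, 1], [0, 0, 0, 0, 0, 0, 1], [0, 0, 0, 0, 0, 0, 1], [0, 0, 0, 0, 0, 0, 1]])

```text
clock: 23.9
eef_pos: [461.1, 380.6, 203.4]
tcp_rot: [-1.716, 1.571, -1.721]
contact_force: [0.4, -0.6, 0.3]
opening: 1.003
```

```bash
python3 - <<'E'
from h import *
img,C,d=look("w12")
for TH in(-10,-8,-5): print(cupfit("wrist",img,C,(459,383,54),54,rpx=50,TH=TH))
E
```

```text
eef [461.1 380.6 203.4] yaw(tool y) 89.7 tilt 0.02 op 1.003 F [ 0.4 -0.6  0.3] t 23.9
(array([459.1, 385.1]), 26.2)
(array([459.1, 385.1]), 25.8)
(array([450.7, 394.4]), 15.0)
```

View pics/w12.png

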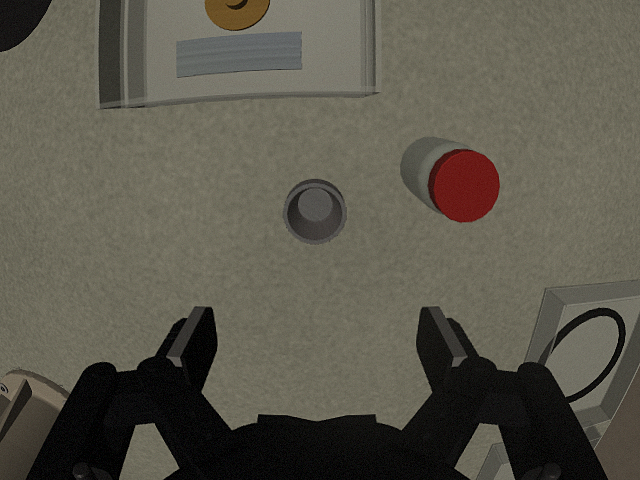

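Request:
jog_arm(series=[[0, 0, 0, 2, 0.2, -0.2, 1], [0, 0, 0, 4, 0, 0, 1], [0, 0, 0, 4, 0, 0, 1], [0, 0, 0, 4, 0, 0, 1], [0, 0, 0, 2, 0, 0, 1], [0, 0, 0, 1, 0, 0, 1], [0, 0, 0, 0, 0, 0, 1], [0, 0, 0, 0, 0, 0, 1], [0, 0, 0, 0, 0, 0, 1], [0, 0, 0, 0, 0, 0, 1], [0, 0, 0, 0, 0, 0, 1]])

```text
clock: 25.05
eef_pos: [459.1, 384.2, 34.2]
tcp_rot: [0.706, 1.569, 0.703]
contact_force: [-0.4, 0.1, -0.9]
opening: 1.002
```

```bash
python3 - <<'E'
from h import *
img,C,d=look("w13")
E
```

```text
eef [459.1 384.2  34.2] yaw(tool y) 89.78 tilt 0.09 op 1.002 F [-0.4  0.1 -0.9] t 25.05
```

View pics/w13.png

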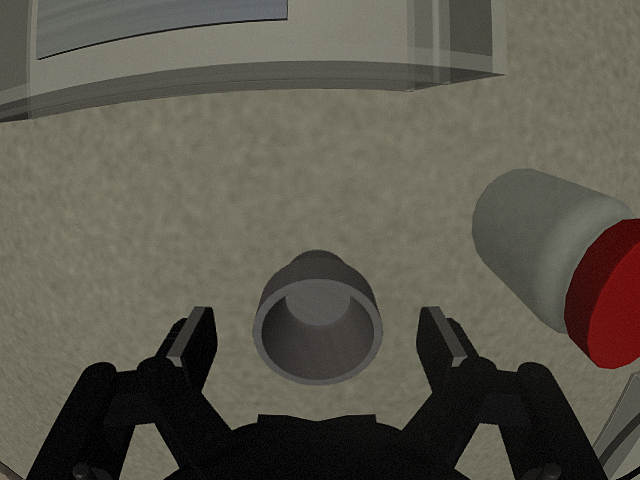

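Aligned (rim centre at (317,331)). Close.

Request:
jog_arm(series=[[0, 0, 0, 0.1, 0, 0, 1], [0, 0, 0, 0, 0, 0, 0.7], [0, 0, 0, 0, 0, 0, 0.5], [0, 0, 0, 0, 0, 0, 0.4], [0, 0, 0, 0, 0, 0, 0.3], [0, 0, 0, 0, 0, 0, 0.3], [0, 0, 0, 0, 0, 0, 0.3], [0, 0, 0, 0, 0, 0, 0.3]])

```text
clock: 25.9
eef_pos: [458.6, 383.8, 32.5]
tcp_rot: [2.309, 1.571, 2.305]
contact_force: [-1.2, -0.8, 5.3]
opening: 0.641
```

Request:
jog_arm(series=[[0, 0, 0, -2, 0, 0, 0.3], [0, 0, 0, -4, 0, 0, 0.3], [0, 0, 0, -4, 0, 0, 0.3], [0, 0, 0, -4, -1, 0.2, 0.3], [0, 0, 0, -2, -3, 1.1, 0.3], [0, 0, 0, 0, -4, 1.1, 0.3], [0, 0, 0, 0, -4, 1.1, 0.3], [0, 0, 0, 0, -4, 1.2, 0.3], [0, 0, 0, 0, -4, 1.2, 0.3], [0, 0, 0, 0, -4, 1.2, 0.3], [0, 0, 0, 0, -4, 1.2, 0.3], [0, 0, 0, 0, -4, 1.2, 0.3], [0, 0, 0, 0, -4, 1.2, 0.3], [0, 0, 0, 0, -2.5, 1.2, 0.3], [0, 0, 0, 0, -1.5, 1, 0.3], [0, 0, 0, 0, -1, 0.6, 0.3], [0, 0, 0, 0, 0, 0, 0.3], [0, 0, 0, 0, 0, 0, 0.3], [0, 0, 0, 0, 0, 0, 0.3], [0, 0, 0, 0, 0, 0, 0.3]])

```text
clock: 27.9
eef_pos: [591.7, -25.7, 192.3]
tcp_rot: [2.505, 1.571, 2.502]
contact_force: [0.4, 0.5, -0.8]
opening: 0.642
```

```bash
python3 - <<'E'
from h import *
img,C,d=look("w14")
E
```

```text
eef [591.7 -25.7 192.3] yaw(tool y) 89.85 tilt 0.01 op 0.642 F [ 0.4  0.5 -0.8] t 27.9
```

View pics/w14.png

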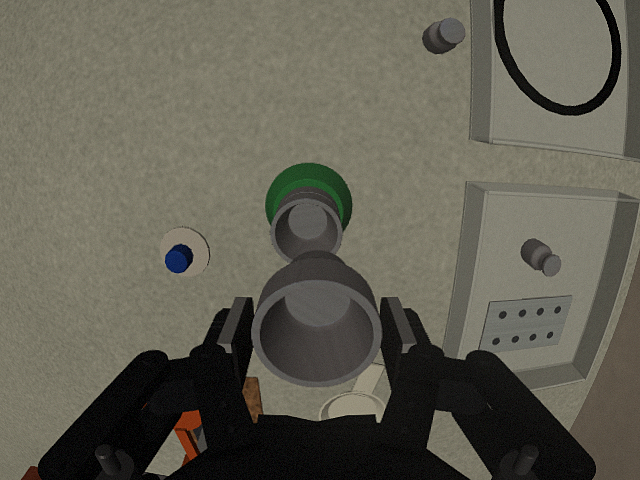

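Request:
jog_arm(series=[[0, 0, 0, 1, 0.1, -0.7, 0.3], [0, 0, 0, 2, 0, 0, 0.3], [0, 0, 0, 2, 0, 0, 0.3], [0, 0, 0, 1, 0, 0, 0.3], [0, 0, 0, 0, 0, 0, 0.3], [0, 0, 0, 0, 0, 0, 0.3], [0, 0, 0, 0, 0, 0, 0.3], [0, 0, 0, 0, 0, 0, 0.3]])

```text
clock: 28.75
eef_pos: [585.7, -25.8, 133.2]
tcp_rot: [-0.025, 1.569, -0.029]
contact_force: [0.2, 0.4, -0.3]
opening: 0.643
```

Request:
jog_arm(series=[[0, 0, 0, 1, 0.05, -0.15, 0.3], [0, 0, 0, 1, 0, 0, 0.3], [0, 0, 0, 1, 0, 0, 0.3], [0, 0, 0, 0.5, 0, 0, 0.3], [0, 0, 0, 0, 0, 0, 0.3], [0, 0, 0, 0, 0, 0, 0.3], [0, 0, 0, 0, 0, 0, 0.3], [0, 0, 0, 0, 0, 0, 0.3]])

```text
clock: 29.55
eef_pos: [583.9, -25.2, 97.7]
tcp_rot: [-0.021, 1.57, -0.025]
contact_force: [0.0, -0.2, -0.1]
opening: 0.64
```

Request:
jog_arm(series=[[0, 0, 0, 0.3, 0, 0, 0.3], [0, 0, 0, 0.3, 0, 0, 0.3], [0, 0, 0, 0.2, 0, 0, 0.3], [0, 0, 0, 0, 0, 0, 0.3], [0, 0, 0, 0, 0, 0, 0.3]])

```text
clock: 30.05
eef_pos: [583.5, -25.2, 89.2]
tcp_rot: [-3.096, 1.571, -3.1]
contact_force: [0.3, 0.2, -1.5]
opening: 0.64
```

Request:
jog_arm(series=[[0, 0, 0, 0.1, 0, 0, 0.3], [0, 0, 0, 0, 0, 0, 0.3], [0, 0, 0, 0, 0, 0, 0.3]])

```text
clock: 30.35
eef_pos: [583.6, -25.2, 88.3]
tcp_rot: [-0.171, 1.571, -0.175]
contact_force: [0.2, 0.2, -1.2]
opening: 0.642
```

Request:
jog_arm(series=[[0, 0, 0, 0.05, 0, 0, 0.3], [0, 0, 0, 0, 0, 0, 0.3], [0, 0, 0, 0, 0, 0, 0.3]])

```text
clock: 30.65
eef_pos: [583.7, -25.2, 87.8]
tcp_rot: [-0.017, 1.571, -0.021]
contact_force: [-0.2, -0.2, -0.7]
opening: 0.642
```

Request:
jog_arm(series=[[0, 0, 0, 0.1, 0, 0, 0.3], [0, 0, 0, 0, 0, 0, 0.3], [0, 0, 0, 0, 0, 0, 0.3]])

```text
clock: 30.95
eef_pos: [583.7, -25.2, 86.8]
tcp_rot: [-0.066, 1.571, -0.07]
contact_force: [1.2, 0.0, -0.0]
opening: 0.639
```

Request:
jog_arm(series=[[0, 0, 0, 0.05, 0, 0, 0.3], [0, 0, 0, 0, 0, 0, 0.3], [0, 0, 0, 0, 0, 0, 0.3]])

```text
clock: 31.25
eef_pos: [583.8, -25.2, 86.5]
tcp_rot: [-0.015, 1.57, -0.019]
contact_force: [1.2, -1.2, 2.3]
opening: 0.643
```

Contact (2.3 N up). Release.

Request:
jog_arm(series=[[0, 0, 0, 0, 0, 0, 0.66], [0, 0, 0, 0, 0, 0, 0.7], [0, 0, 0, 0, 0, 0, 0.8], [0, 0, 0, 0, 0, 0, 1], [0, 0, 0, 0, 0, 0, 1], [0, 0, 0, 0, 0, 0, 1], [0, 0, 0, 0, 0, 0, 1]])

```text
clock: 31.95
eef_pos: [583.5, -25.2, 86.3]
tcp_rot: [3.083, 1.571, 3.08]
contact_force: [-0.2, -0.4, -1.0]
opening: 0.998
```

```bash
python3 - <<'E'
from h import *
img,C,d=look("w15")
E
```

```text
eef [583.5 -25.2  86.3] yaw(tool y) 89.78 tilt 0.01 op 0.998 F [-0.2 -0.4 -1. ] t 31.95
```

View pics/w15.png

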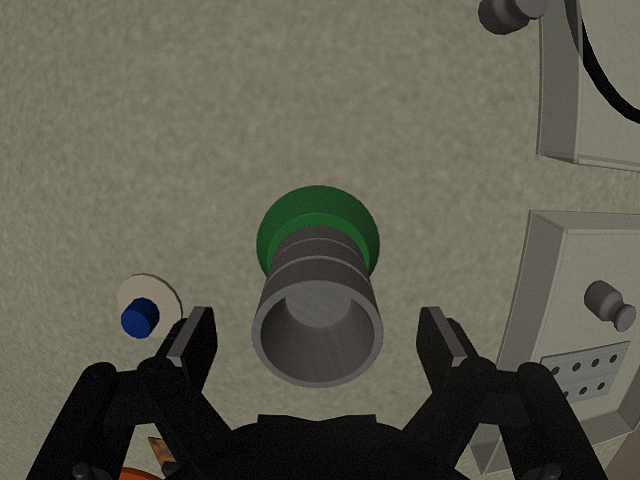

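Request:
jog_arm(series=[[0, 0, 0, -1.5, 0, 0, 1], [0, 0, 0, -4, 0, 0, 1], [0, 0, 0, -4, 0, 0, 1], [0, 0, 0, -4, 0, 0, 1], [0, 0, 0, -4, 0, 0, 1], [0, 0, 0, -4, 0, 0, 1], [0, 0, 0, 0, -4, -2, 1], [0, 0, 0, 0, -4, -2, 1], [0, 0, 0, 0, -4, -2, 1], [0, 0, 0, 0, -4, -2, 1], [0, 0, 0, 0, -3, -2, 1], [0, 0, 0, 0, 0, 0, 1], [0, 0, 0, 0, 0, 0, 1], [0, 0, 0, 0, 0, 0, 1], [0, 0, 0, 0, 0, 0, 1], [0, 0, 0, 0, 0, 0, 1]])

```text
clock: 33.6
eef_pos: [483.3, -214.0, 301.3]
tcp_rot: [1.696, 1.571, 1.694]
contact_force: [-0.5, 0.1, -0.0]
opening: 0.997
```

```bash
python3 - <<'E'
from h import *
img,C,d=look("w16")
t,dt=r.grab_frame("top"); t=t[:,:,::-1].copy(); cv2.imwrite("pics/top1.png",t); np.save("top1.npy",dt)
E
```

```text
eef [ 483.3 -214.   301.3] yaw(tool y) 89.86 tilt 0.01 op 0.997 F [-0.5  0.1 -0. ] t 33.6
```

View pics/w16.png

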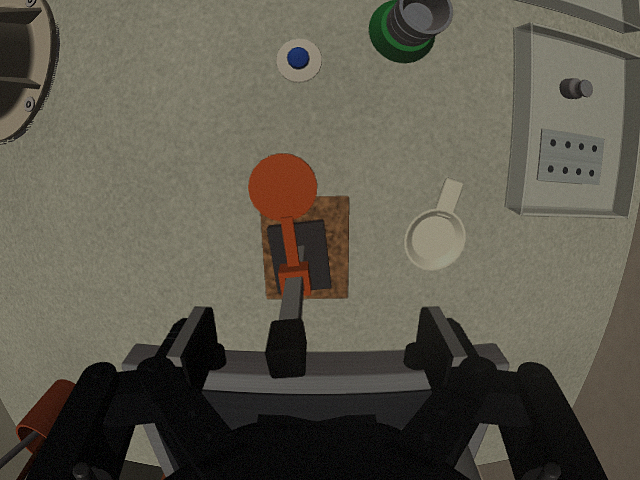

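View pics/top1.png

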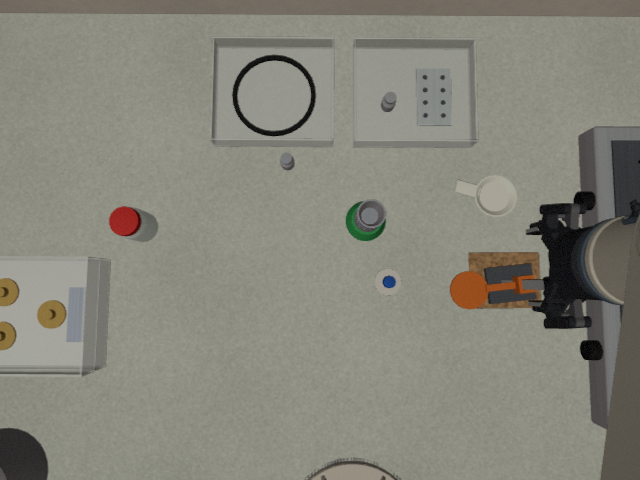

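```bash
python3 - <<'E'
from h import *
for n,f in (("wrist","w16"),("top","top1"),("top","top0")):
    img=cv2.imread(f"pics/{f}.png"); C=cam(n)
    hsv=cv2.cvtColor(img,cv2.COLOR_BGR2HSV); m=cv2.inRange(hsv,(3,170,60),(18,255,255))
    k=cv2.getStructuringElement(cv2.MORPH_ELLIPSE,(21,21) if n=="top" else (35,35)); m=cv2.morphologyEx(m,cv2.MORPH_OPEN,k)
    cs,_=cv2.findContours(m,cv2.RETR_EXTERNAL,cv2.CHAIN_APPROX_NONE); c=max(cs,key=cv2.contourArea)
    print(n,"foot top@90",circ(np.array([onz(n,uv,90,C)[:2] for uv in c[:,0]])))
    # base: dark bluish grey
    m=cv2.inRange(img,(20,15,15),(75,70,62)); 
C=cam("wrist"); img=cv2.imread("pics/w16.png")
# base corners manual from zoom
x=cv2.resize(img[140:390,220:380],None,fx=3.2,fy=2.4*1,interpolation=cv2.INTER_CUBIC); 
x=cv2.resize(img[190:390,220:380],None,fx=3,fy=3,interpolation=cv2.INTER_CUBIC); cv2.imwrite("pics/z3.png",x)
P=pts("top",np.load("top0.npy")); sub=np.zeros((480,640),bool); sub[265:310,530:600]=1
q=P[sub&(P[...,2]>228)&(P[...,2]<246)]; print("handle top0",len(q),q.min(0).round(1),q.max(0).round(1),np.median(q,0).round(1), cv2.minAreaRect(q[:,:2].astype(np.float32)))
sub[:]=0; sub[260:305,455:600]=1
E
```

```text
wrist foot top@90 (array([ 449.4, -201.9]), 32.9)
top foot top@90 (array([ 450. , -200.9]), 32.7)
top foot top@90 (array([ 449.9, -201. ]), 32.8)
handle top0 348 [ 448.  -309.2  228.1] [ 474.6 -281.2  240.4] [ 461.3 -293.   236.6] ((461.22540283203125, -295.6307678222656), (26.08441734313965, 27.005084991455078), 7.493704795837402)
```

View pics/z3.png

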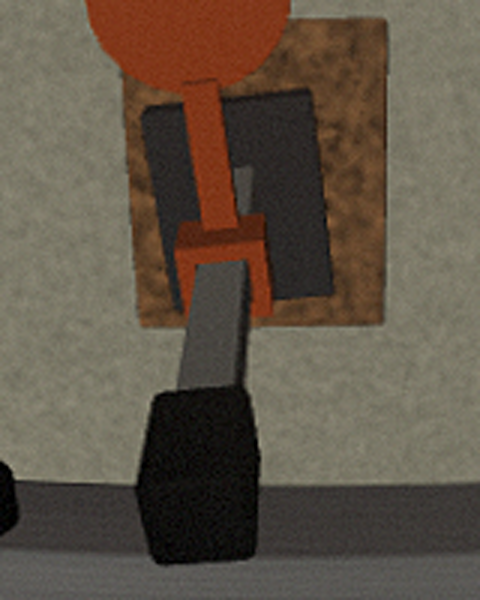

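Request:
jog_arm(series=[[0, 0, 0, 0, -2.5, -0.7, 1], [0, 0, 0, 0, -2.5, -0.7, 1], [0, 0, 0, 0, -2, -0.5, 1], [0, 0, 0, 0, -1.2, -0.3, 1], [-7, 0, 0, 0, 0, 0, 1], [0, 0, 0, 0, 0, 0, 1], [0, 0, 0, 0, 0, 0, 1], [0, 0, 0, 0, 0, 0, 1], [0, 0, 0, 0, 0, 0, 1], [0, 0, 0, 0, 0, 0, 1]])

```text
clock: 34.7
eef_pos: [460.6, -296.5, 301.3]
tcp_rot: [-0.081, 1.571, 0.037]
contact_force: [-0.0, -0.8, -0.0]
opening: 1.003
```

```bash
python3 - <<'E'
from h import *
img,C,d=look("w17")
print(proj("wrist",(461.2,-295.6,238),C))
s=r.sense(); M=R.from_euler('xyz',s["tcp_rot"]).as_matrix(); print("tool delta mm",(M.T@(np.array([461.2,-295.6,197])-s["eef_pos"])).round(1))
E
```

```text
eef [ 460.6 -296.5  301.3] yaw(tool y) 96.75 tilt 0.0 op 1.003 F [-0.  -0.8 -0. ] t 34.7
(np.float64(318.0281862923467), np.float64(255.8619603026957))
tool delta mm [104.3   0.9   0.7]
```

View pics/w17.png

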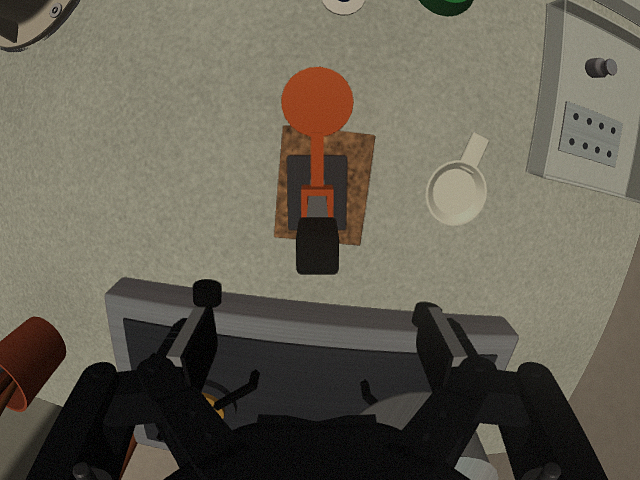

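Request:
jog_arm(series=[[0, 0, 0, 2, 0.1, 0.1, 1], [0, 0, 0, 3, 0, 0, 1], [0, 0, 0, 3, 0, 0, 1], [0, 0, 0, 1.5, 0, 0, 1], [0, 0, 0, 0.8, 0, 0, 1], [0, 0, 0, 0, 0, 0, 1], [0, 0, 0, 0, 0, 0, 1], [0, 0, 0, 0, 0, 0, 1], [0, 0, 0, 0, 0, 0, 1]])

```text
clock: 35.65
eef_pos: [461.8, -295.9, 199.2]
tcp_rot: [-0.703, 1.569, -0.585]
contact_force: [-0.0, -0.2, -0.1]
opening: 0.996
```

```bash
python3 - <<'E'
from h import *
img,C,d=look("w18")
E
```

```text
eef [ 461.8 -295.9  199.2] yaw(tool y) 96.77 tilt 0.09 op 0.996 F [-0.  -0.2 -0.1] t 35.65
```

View pics/w18.png

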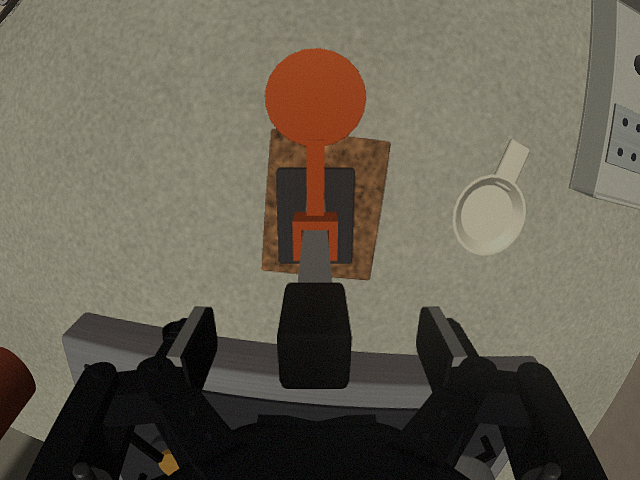

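Request:
jog_arm(series=[[0, 0, 0, 0.3, 0, 0, 1], [0, 0, 0, 0, 0, 0, 0.7], [0, 0, 0, 0, 0, 0, 0.5], [0, 0, 0, 0, 0, 0, 0.35], [0, 0, 0, 0, 0, 0, 0.2], [0, 0, 0, 0, 0, 0, 0.1], [0, 0, 0, 0, 0, 0, 0], [0, 0, 0, 0, 0, 0, 0], [0, 0, 0, 0, 0, 0, 0], [0, 0, 0, 0, 0, 0, 0], [0, 0, 0, 0, 0, 0, 0]], force=90)

```text
clock: 36.8
eef_pos: [461.4, -295.7, 195.5]
tcp_rot: [-1.307, 1.571, -1.189]
contact_force: [-2.5, -0.1, 4.9]
opening: 0.295
```

```bash
python3 - <<'E'
from h import *
img,C,d=look("w19")
E
```

```text
eef [ 461.4 -295.7  195.5] yaw(tool y) 96.78 tilt 0.01 op 0.295 F [-2.5 -0.1  4.9] t 36.8
```

View pics/w19.png

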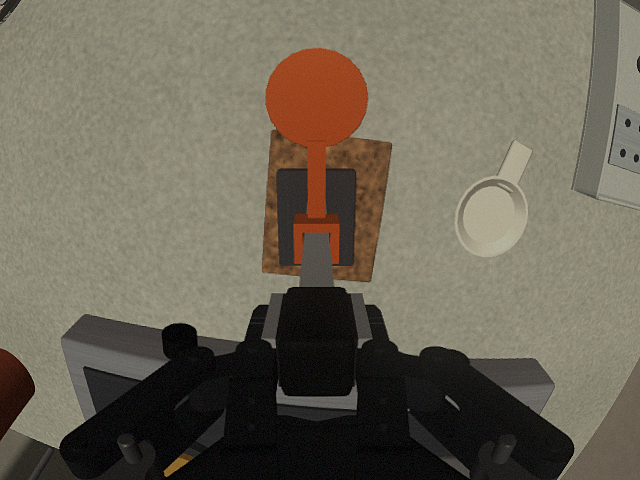

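Request:
jog_arm(series=[[0, 0, 0, -0.5, 0, 0, 0], [0, 0, 0, -1.5, 0, 0, 0], [0, 0, 0, -2, 0, 0, 0], [0, 0, 0, -2, 0, 0, 0], [0, 0, 0, -2, 0, 0, 0], [0, 0, 0, -1, 0, 0, 0], [0, 0, 0, 0, 1, 1, 0], [0, 0, 0, 0, 2, 2, 0], [0, 0, 0, 0, 2, 2, 0], [0, 0, 0, 0, 2, 2, 0], [0, 0, 0, 0, 2, 2, 0], [0, 0, 0, 0, 2, 2, 0], [0, 0, 0, 0, 2, 2, 0], [0, 0, 0, 0, 2, 1.5, 0], [0, 0, 0, 0, 0.9, 0.9, 0], [0, 0, 0, 0, 0, 0, 0], [0, 0, 0, 0, 0, 0, 0], [0, 0, 0, 0, 0, 0, 0], [0, 0, 0, 0, 0, 0, 0], [0, 0, 0, 0, 0, 0, 0]])

```text
clock: 38.85
eef_pos: [595.2, -120.2, 285.4]
tcp_rot: [-1.721, 1.571, -1.604]
contact_force: [-0.5, -0.1, -7.6]
opening: 0.289
```

```bash
cat >> h.py <<'E'
def foot(n,img,z,C):
    hsv=cv2.cvtColor(img,cv2.COLOR_BGR2HSV); m=cv2.inRange(hsv,(3,170,60),(18,255,255))
    k=cv2.getStructuringElement(cv2.MORPH_ELLIPSE,(21,21) if n=="top" else (35,35)); m=cv2.morphologyEx(m,cv2.MORPH_OPEN,k)
    cs,_=cv2.findContours(m,cv2.RETR_EXTERNAL,cv2.CHAIN_APPROX_NONE); c=max(cs,key=cv2.contourArea)
    return circ(np.array([onz(n,uv,z,C)[:2] for uv in c[:,0]]))
def delta(P):
    s=r.sense(); M=R.from_euler('xyz',s["tcp_rot"]).as_matrix(); print("tool delta mm",(M.T@(np.array(P)-s["eef_pos"])).round(1))
E
python3 - <<'E'
from h import *
img,C,d=look("w20")
z=r.sense()["eef_pos"][2]-191.5+86; print(z,foot("wrist",img,z,C))
t,dt=r.grab_frame("top"); t=t[:,:,::-1].copy(); cv2.imwrite("pics/top2.png",t); print(foot("top",t,z,cam("top")))
p,d=r.grab_frame("scene"); cv2.imwrite("pics/scene2.png",p[:,:,::-1])
delta((595.5,-119.8,251.5))
E
```

```text
eef [ 595.2 -120.2  285.4] yaw(tool y) 96.72 tilt 0.0 op 0.289 F [-0.5 -0.1 -7.6] t 38.85
179.9087523648044 (array([583.6, -26.4]), 33.0)
(array([583.5, -25.1]), 32.1)
tool delta mm [33.9  0.1  0. ]
```

View pics/w20.png

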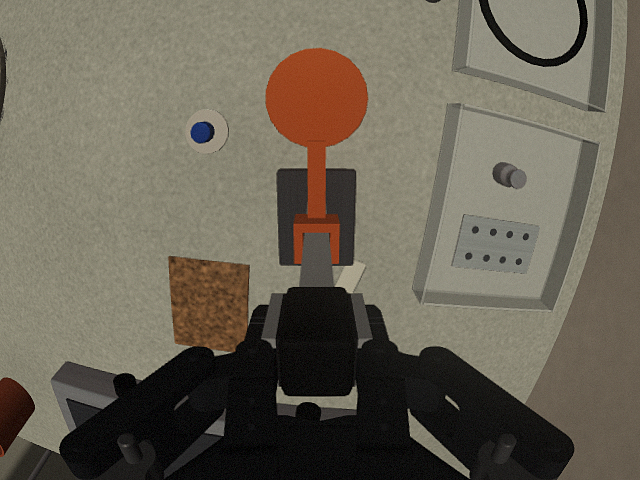

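View pics/scene2.png

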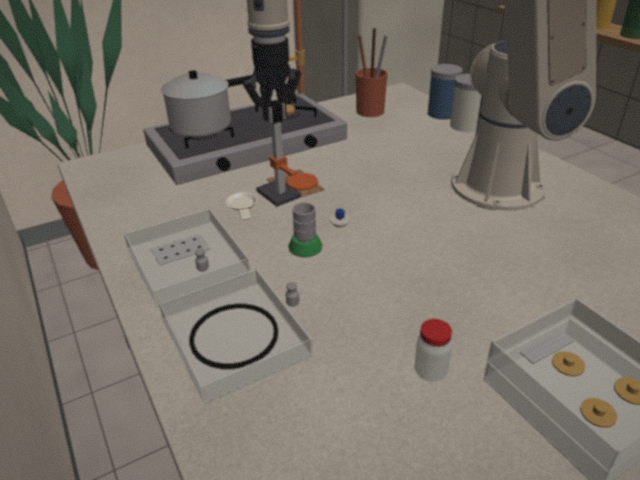

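Request:
jog_arm(series=[[0, 0, 0, 1, 0, 0, 0], [0, 0, 0, 1.5, 0, 0, 0], [0, 0, 0, 1.5, 0, 0, 0], [0, 0, 0, 1, 0, 0, 0], [0, 0, 0, 1, 0, 0, 0], [0, 0, 0, 1, 0, 0, 0], [0, 0, 0, 1, 0, 0, 0], [0, 0, 0, 0.7, 0, 0, 0], [0, 0, 0, 0.3, 0, 0, 0], [0, 0, 0, 0, 0, 0, 0], [0, 0, 0, 0, 0, 0, 0], [0, 0, 0, 0, 0, 0, 0], [0, 0, 0, 0, 0, 0, 0]])

```text
clock: 40.3
eef_pos: [595.7, -119.6, 195.7]
tcp_rot: [-0.352, 1.57, -0.234]
contact_force: [-0.5, -0.1, -6.4]
opening: 0.296
```

Request:
jog_arm(series=[[0, 0, 0, 0.1, 0, 0, 0], [0, 0, 0, 0, 0, 0, 0], [0, 0, 0, 0, 0, 0, 0]])

```text
clock: 40.6
eef_pos: [595.6, -119.6, 194.3]
tcp_rot: [-0.361, 1.571, -0.242]
contact_force: [-0.0, 0.0, -7.2]
opening: 0.295
```

Request:
jog_arm(series=[[0, 0, 0, 0.1, 0, 0, 0], [0, 0, 0, 0, 0, 0, 0], [0, 0, 0, 0, 0, 0, 0]])

```text
clock: 40.9
eef_pos: [595.6, -119.6, 193.3]
tcp_rot: [-0.276, 1.571, -0.158]
contact_force: [-0.3, 0.2, -6.7]
opening: 0.291
```

Request:
jog_arm(series=[[0, 0, 0, 0.1, 0, 0, 0], [0, 0, 0, 0, 0, 0, 0], [0, 0, 0, 0, 0, 0, 0]])

```text
clock: 41.2
eef_pos: [595.6, -119.6, 192.2]
tcp_rot: [1.77, 1.571, 1.888]
contact_force: [0.8, -0.9, -6.3]
opening: 0.292
```

```bash
python3 - <<'E'
from h import *
img,C,d=look("w21")
for z in (112,117): print(foot("wrist",img,z,C))
p,d=r.grab_frame("scene"); cv2.imwrite("pics/scene3.png",cv2.resize(p[130:280,200:400,::-1],None,fx=3.5,fy=3.5))
t,dt=r.grab_frame("top"); t=t[:,:,::-1].copy(); cv2.imwrite("pics/top3.png",t); print(foot("top",t,115,cam("top"))); P=pts("top",dt); print(P[215:222,368:374,2].round(0))
E
```

```text
eef [ 595.6 -119.6  192.2] yaw(tool y) 96.77 tilt 0.0 op 0.292 F [ 0.8 -0.9 -6.3] t 41.2
(array([583.9, -25.6]), 33.4)
(array([583.9, -25.8]), 32.7)
(array([583.4, -24.3]), 31.8)
[[114. 113. 110. 111. 112. 113.]
 [115. 113. 112. 113. 113. 115.]
 [115. 112. 112. 114. 115. 113.]
 [113. 113. 111. 113. 116. 115.]
 [927. 112. 114. 112. 112. 112.]
 [111. 113. 115. 115. 110. 115.]
 [112. 113. 111. 109. 113. 115.]]
```

View pics/scene3.png

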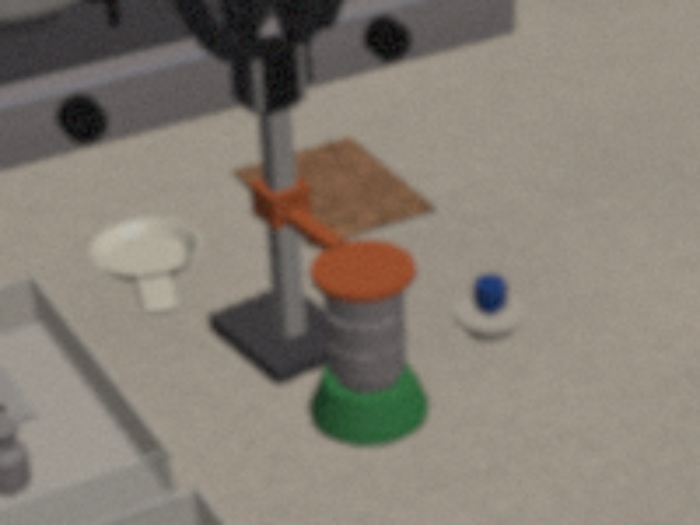

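Request:
jog_arm(series=[[0, 0, 0, 0.05, 0, 0, 0], [0, 0, 0, 0, 0, 0, 0], [0, 0, 0, 0, 0, 0, 0]])

```text
clock: 41.65
eef_pos: [595.6, -119.6, 191.8]
tcp_rot: [0.312, 1.571, 0.43]
contact_force: [0.3, -0.7, -6.7]
opening: 0.298
```

Request:
jog_arm(series=[[0, 0, 0, 0.05, 0, 0, 0], [0, 0, 0, 0, 0, 0, 0], [0, 0, 0, 0, 0, 0, 0]])

```text
clock: 41.95
eef_pos: [595.6, -119.5, 191.5]
tcp_rot: [-0.06, 1.571, 0.058]
contact_force: [-0.6, 0.6, -2.4]
opening: 0.298
```

Request:
jog_arm(series=[[0, 0, 0, 0.03, 0, 0, 0], [0, 0, 0, 0, 0, 0, 0], [0, 0, 0, 0, 0, 0, 0], [0, 0, 0, 0, 0, 0, 0], [0, 0, 0, 0, 0, 0, 0], [0, 0, 0, 0, 0, 0, 0], [0, 0, 0, 0, 0, 0, 0], [0, 0, 0, 0, 0, 0, 0], [0, 0, 0, 0, 0, 0, 0], [0, 0, 0, 0, 0, 0, 0], [0, 0, 0, 0, 0, 0, 0], [0, 0, 0, 0, 0, 0, 0]])

```text
clock: 43.15
eef_pos: [595.7, -119.5, 191.5]
tcp_rot: [-0.182, 1.57, -0.064]
contact_force: [-3.4, 0.9, 5.6]
opening: 0.296
```

```bash
python3 - <<'E'
from h import *
img,C,d=look("w22"); print(foot("wrist",img,113,C))
E
```

```text
eef [ 595.7 -119.5  191.5] yaw(tool y) 96.78 tilt 0.03 op 0.296 F [-3.4  0.9  5.6] t 43.15
(array([584. , -25.6]), 33.2)
```

Request:
jog_arm(series=[[0, 0, 0, -0.5, 0, 0, 0], [0, 0, 0, -1.5, 0, 0, 0], [0, 0, 0, -2, 0, 0, 0], [0, 0, 0, -2, 0, 0, 0], [0, 0, 0, -2, 0, 0, 0], [0, 0, 0, -1.4, 0, 0, 0], [0, 0, 0, 0, -1, -1, 0], [0, 0, 0, 0, -2, -2, 0], [0, 0, 0, 0, -2, -2, 0], [0, 0, 0, 0, -2, -2, 0], [0, 0, 0, 0, -2, -2, 0], [0, 0, 0, 0, -2, -2, 0], [0, 0, 0, 0, -2, -2, 0], [0, 0, 0, 0, -2, -1.5, 0], [0, 0, 0, 0, -0.9, -0.9, 0], [0, 0, 0, 0, 0, 0, 0], [0, 0, 0, 0, 0, 0, 0], [0, 0, 0, 0, 0, 0, 0], [0, 0, 0, 0, 0, 0, 0], [0, 0, 0, 0, 0, 0, 0]])

```text
clock: 45.2
eef_pos: [461.7, -295.1, 284.9]
tcp_rot: [1.629, 1.571, 1.749]
contact_force: [0.8, -0.2, -7.5]
opening: 0.295
```

```bash
python3 - <<'E'
from h import *
img,C,d=look("w23"); delta((461.4,-295.7,195.5))
E
```

```text
eef [ 461.7 -295.1  284.9] yaw(tool y) 96.83 tilt 0.01 op 0.295 F [ 0.8 -0.2 -7.5] t 45.2
tool delta mm [89.4 -0.5 -0.4]
```

View pics/w23.png

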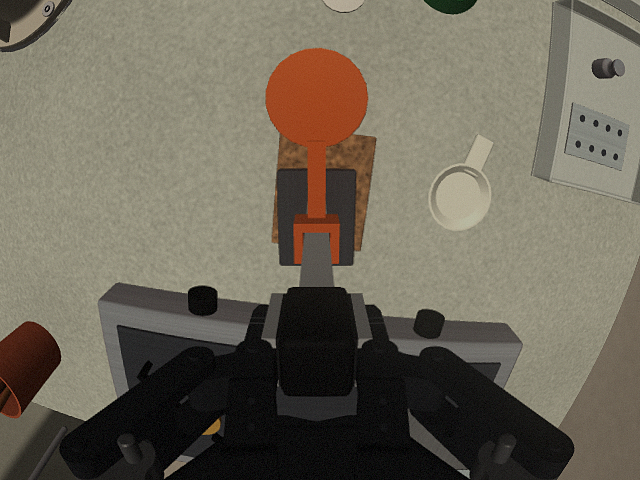

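Request:
jog_arm(series=[[0, 0, 0, 1, -0.05, 0, 0], [0, 0, 0, 1.5, 0, 0, 0], [0, 0, 0, 1.5, 0, 0, 0], [0, 0, 0, 1.5, 0, 0, 0], [0, 0, 0, 1.5, 0, 0, 0], [0, 0, 0, 1, 0, 0, 0], [0, 0, 0, 0.5, 0, 0, 0], [0, 0, 0, 0.1, 0, 0, 0], [0, 0, 0, 0, 0, 0, 0], [0, 0, 0, 0, 0, 0, 0], [0, 0, 0, 0, 0, 0, 0]])

```text
clock: 46.35
eef_pos: [461.8, -296.3, 199.6]
tcp_rot: [-0.698, 1.57, -0.579]
contact_force: [0.5, -0.5, -7.1]
opening: 0.287
```

Request:
jog_arm(series=[[0, 0, 0, 0.1, 0, 0, 0], [0, 0, 0, 0, 0, 0, 0], [0, 0, 0, 0, 0, 0, 0]])

```text
clock: 46.65
eef_pos: [461.5, -296.1, 198.0]
tcp_rot: [-0.667, 1.571, -0.549]
contact_force: [-0.2, 0.3, -8.2]
opening: 0.292
```

Request:
jog_arm(series=[[0, 0, 0, 0.1, 0, 0, 0], [0, 0, 0, 0, 0, 0, 0], [0, 0, 0, 0, 0, 0, 0]])

```text
clock: 46.95
eef_pos: [461.4, -296.1, 196.9]
tcp_rot: [2.321, 1.571, 2.439]
contact_force: [0.5, -0.6, -7.7]
opening: 0.296
```

Request:
jog_arm(series=[[0, 0, 0, 0.1, 0, 0, 0], [0, 0, 0, 0, 0, 0, 0], [0, 0, 0, 0, 0, 0, 0]])

```text
clock: 47.25
eef_pos: [461.4, -296.1, 195.9]
tcp_rot: [2.288, 1.571, 2.406]
contact_force: [0.5, 0.4, -8.2]
opening: 0.298
```

Request:
jog_arm(series=[[0, 0, 0, 0.05, 0, 0, 0], [0, 0, 0, 0, 0, 0, 0], [0, 0, 0, 0, 0, 0, 0]])

```text
clock: 47.55
eef_pos: [461.5, -296.1, 195.5]
tcp_rot: [-1.14, 1.571, -1.022]
contact_force: [-0.1, 0.8, -8.3]
opening: 0.296
```

Request:
jog_arm(series=[[0, 0, 0, 0.05, 0, 0, 0], [0, 0, 0, 0, 0, 0, 0], [0, 0, 0, 0, 0, 0, 0]])

```text
clock: 47.85
eef_pos: [461.6, -296.2, 195.5]
tcp_rot: [-0.837, 1.57, -0.718]
contact_force: [-1.5, 1.4, 1.0]
opening: 0.294
```

Request:
jog_arm(series=[[0, 0, 0, 0.05, 0, 0, 0], [0, 0, 0, 0, 0, 0, 0], [0, 0, 0, 0, 0, 0, 0]])

```text
clock: 48.15
eef_pos: [461.7, -296.2, 195.5]
tcp_rot: [-0.732, 1.57, -0.614]
contact_force: [-4.1, 2.0, 7.5]
opening: 0.294
```

Request:
jog_arm(series=[[0, 0, 0, -0.05, 0, 0, 0], [0, 0, 0, 0, 0, 0, 0.35], [0, 0, 0, 0, 0, 0, 0.45], [0, 0, 0, 0, 0, 0, 0.7], [0, 0, 0, 0, 0, 0, 1], [0, 0, 0, 0, 0, 0, 1], [0, 0, 0, 0, 0, 0, 1], [0, 0, 0, 0, 0, 0, 1], [0, 0, 0, -2, 0, 0, 1], [0, 0, 0, -4, 0, 0, 1], [0, 0, 0, -4, 0, 0, 1], [7, 0, 0, -1, 0, 0, 1], [0, 0, 0, 0, 0, 0, 1], [0, 0, 0, 0, 0, 0, 1], [0, 0, 0, 0, 0, 0, 1]])

```text
clock: 49.65
eef_pos: [460.8, -295.7, 303.5]
tcp_rot: [2.556, 1.568, 2.554]
contact_force: [-0.2, 0.7, -0.4]
opening: 1.004
```

```bash
python3 - <<'E'
from h import *
img,C,d=look("w24"); print("foot z90",foot("wrist",img,90,C))
t,dt=r.grab_frame("top"); t=t[:,:,::-1].copy(); cv2.imwrite("pics/top4.png",t); np.save("top4.npy",dt); print("top foot",foot("top",t,90,cam("top")))
for n,img2 in (("top",t),("wrist",img)):
    C2=cam(n) if n=="top" else C
    m=cv2.inRange(cv2.cvtColor(img2,cv2.COLOR_BGR2HSV),(108,120,40),(130,255,255)); cs,_=cv2.findContours(m,cv2.RETR_EXTERNAL,cv2.CHAIN_APPROX_NONE)
    if cs:
        c=max(cs,key=cv2.contourArea); print(n,"knob",c[:,0].mean(0),cv2.contourArea(c),circ(np.array([onz(n,uv,38,C2)[:2] for uv in c[:,0]])))
P=pts("top",dt); Z=P[...,2]; sub=np.zeros(Z.shape,bool); sub[262:302,369:410]=1
q=P[sub&(Z>10)&(Z<22)]; print("flange",len(q),q.min(0).round(1),q.max(0).round(1),((q.min(0)+q.max(0))/2).round(1))
sub[:]=0;sub[190:250,340:400]=1; q=P[sub&(Z>100)&(Z<120)]; print("stack rim",len(q),q.min(0).round(1),q.max(0).round(1),((q.min(0)+q.max(0))/2).round(1),np.median(q[:,2]))
E
```

```text
eef [ 460.8 -295.7  303.5] yaw(tool y) 89.91 tilt 0.14 op 1.004 F [-0.2  0.7 -0.4] t 49.65
foot z90 (array([ 449.8, -202.7]), 32.8)
top foot (array([ 450.4, -201.3]), 32.5)
top knob [388.59375 281.5625 ] 94.0 (array([463.6, -65.9]), 10.4)
flange 421 [439.6 -93.6  10.6] [488.1 -42.5  19.2] [463.8 -68.1  14.9]
stack rim 246 [559.  -52.1 100. ] [609.8  -0.  111.3] [584.4 -26.1 105.7] 106.14000845729595
```

View pics/w24.png

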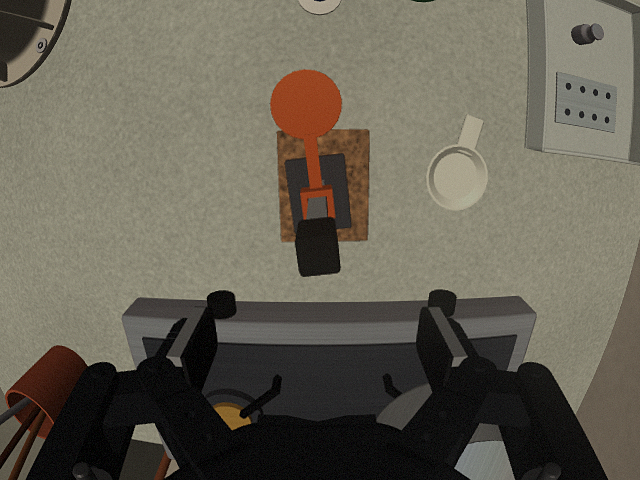

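View pics/top4.png

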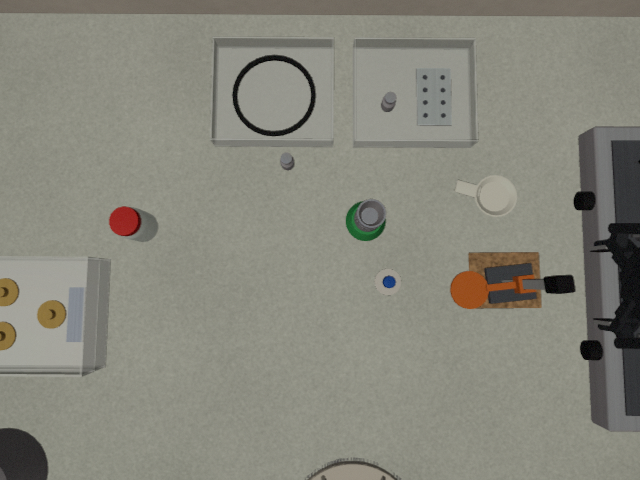

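Request:
jog_arm(series=[[0, 0, 0, 0, 2, 0, 1], [0, 0, 0, 0, 4, 0, 1], [0, 0, 0, 0, 4, 0.1, 1], [0, 0, 0, 0, 4, 0.1, 1], [0, 0, 0, 0, 4, 0.1, 1], [0, 0, 0, 0, 3, 0, 1], [0, 0, 0, 0, 1.8, 0, 1], [0, 0, 0, 3, 0, 0, 1], [0, 0, 0, 4, 0, 0, 1], [0, 0, 0, 3, 0, 0, 1], [0, 0, 0, 0, 0, 0, 1], [0, 0, 0, 0, 0, 0, 1], [0, 0, 0, 0, 0, 0, 1], [0, 0, 0, 0, 0, 0, 1], [0, 0, 0, 0, 0, 0, 1]])

```text
clock: 51.25
eef_pos: [466.0, -68.3, 206.1]
tcp_rot: [-0.15, 1.569, -0.154]
contact_force: [1.0, 0.2, -0.5]
opening: 1.001
```

```bash
python3 - <<'E'
from h import *
img,C,d=look("w25"); n="wrist"
m=cv2.inRange(cv2.cvtColor(img,cv2.COLOR_BGR2HSV),(108,120,40),(130,255,255)); cs,_=cv2.findContours(m,cv2.RETR_EXTERNAL,cv2.CHAIN_APPROX_NONE)
c=max(cs,key=cv2.contourArea); print("knob",c[:,0].mean(0),circ(np.array([onz(n,uv,36,C)[:2] for uv in c[:,0]])))
E
```

```text
eef [466.  -68.3 206.1] yaw(tool y) 89.78 tilt 0.12 op 1.001 F [ 1.   0.2 -0.5] t 51.25
knob [313.61363636 207.        ] (array([463. , -66.7]), 11.3)
```

View pics/w25.png

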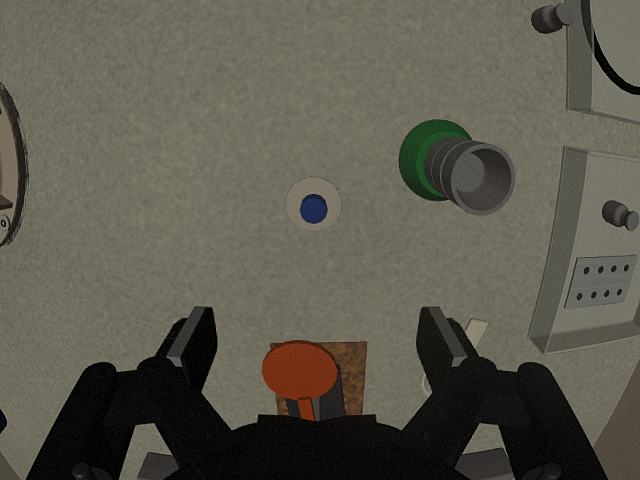

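Request:
jog_arm(series=[[0, 0, 0, 2, 0.1, -0.2, 1], [0, 0, 0, 4, 0, 0, 1], [0, 0, 0, 4, 0, 0, 1], [0, 0, 0, 4, 0, 0, 1], [0, 0, 0, 2, 0, 0, 1], [0, 0, 0, 1, 0, 0, 1], [0, 0, 0, 0, 0, 0, 1], [0, 0, 0, 0, 0, 0, 1], [0, 0, 0, 0, 0, 0, 1], [0, 0, 0, 0, 0, 0, 1], [0, 0, 0, 0, 0, 0, 1]])

```text
clock: 52.4
eef_pos: [463.9, -67.2, 35.8]
tcp_rot: [-0.123, 1.569, -0.127]
contact_force: [-0.7, -0.2, -0.2]
opening: 1.0
```

```bash
python3 - <<'E'
from h import *
img,C,d=look("w26"); n="wrist"
m=cv2.inRange(cv2.cvtColor(img,cv2.COLOR_BGR2HSV),(108,120,40),(130,255,255)); cs,_=cv2.findContours(m,cv2.RETR_EXTERNAL,cv2.CHAIN_APPROX_NONE)
c=max(cs,key=cv2.contourArea); print("knob",c[:,0].mean(0),circ(np.array([onz(n,uv,36,C)[:2] for uv in c[:,0]])))
E
```

```text
eef [463.9 -67.2  35.8] yaw(tool y) 89.78 tilt 0.08 op 1.0 F [-0.7 -0.2 -0.2] t 52.4
knob [316.5        303.48947368] (array([462.7, -65.4]), 13.0)
```

View pics/w26.png

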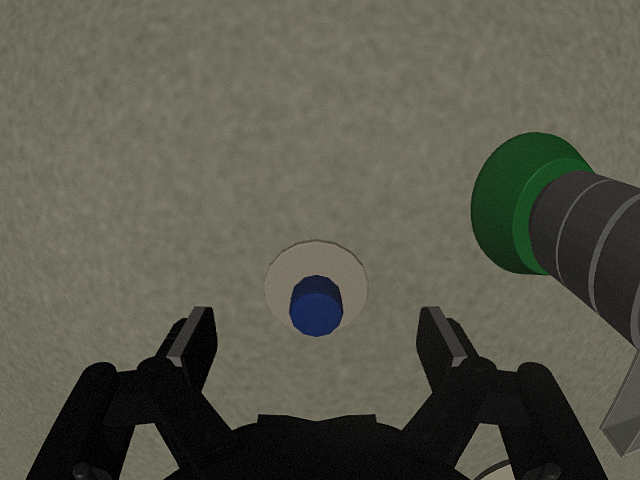

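Request:
jog_arm(series=[[0, 0, 0, 1, 0, 0, 1], [0, 0, 0, 0.3, 0, 0, 1], [0, 0, 0, 0, 0, 0, 1], [0, 0, 0, 0, 0, 0, 1], [0, 0, 0, 0, 0, 0, 0.7], [0, 0, 0, 0, 0, 0, 0.5], [0, 0, 0, 0, 0, 0, 0.35], [0, 0, 0, 0, 0, 0, 0.2], [0, 0, 0, 0, 0, 0, 0.1], [0, 0, 0, 0, 0, 0, 0], [0, 0, 0, 0, 0, 0, 0], [0, 0, 0, 0, 0, 0, 0], [0, 0, 0, 0, 0, 0, 0], [0, 0, 0, 0, 0, 0, 0]], force=30)

```text
clock: 53.85
eef_pos: [463.5, -67.1, 22.2]
tcp_rot: [-0.145, 1.571, -0.149]
contact_force: [-1.4, 0.4, 5.5]
opening: 0.264
```

```bash
python3 - <<'E'
from h import *
img,C,d=look("w27")
E
```

```text
eef [463.5 -67.1  22.2] yaw(tool y) 89.78 tilt 0.02 op 0.264 F [-1.4  0.4  5.5] t 53.85
```

View pics/w27.png

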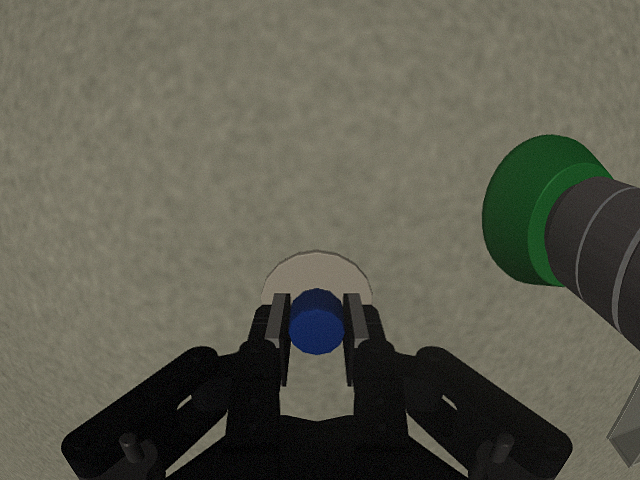

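Request:
jog_arm(series=[[0, 0, 0, -2, 0, 0, 0], [0, 0, 0, -4, 0, 0, 0], [0, 0, 0, -4, 0, 0, 0], [0, 0, 0, -4, 0, 0, 0], [0, 0, 0, -2, 0, 0, 0], [0, 0, 0, 0, 0.5, 1.5, 0], [0, 0, 0, 0, 1, 3, 0], [0, 0, 0, 0, 1, 3, 0], [0, 0, 0, 0, 1, 3, 0], [0, 0, 0, 0, 0.6, 1.6, 0], [0, 0, 0, 0, 0, 0, 0], [0, 0, 0, 0, 0, 0, 0], [0, 0, 0, 0, 0, 0, 0], [0, 0, 0, 0, 0, 0, 0], [0, 0, 0, 0, 0, 0, 0]])

```text
clock: 55.4
eef_pos: [584.0, -26.8, 182.1]
tcp_rot: [-2.287, 1.571, -2.292]
contact_force: [0.2, 0.9, -0.2]
opening: 0.267
```

```bash
python3 - <<'E'
from h import *
img,C,d=look("w28")
E
```

```text
eef [584.  -26.8 182.1] yaw(tool y) 89.76 tilt 0.0 op 0.267 F [ 0.2  0.9 -0.2] t 55.4
```

View pics/w28.png

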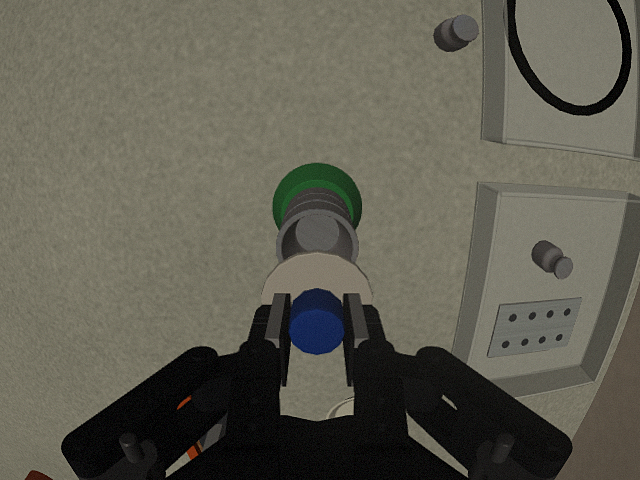

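Request:
jog_arm(series=[[0, 0, 0, 1, 0.1, 0, 0], [0, 0, 0, 2, 0, 0, 0], [0, 0, 0, 1, 0, 0, 0], [0, 0, 0, 0.5, 0, 0, 0], [0, 0, 0, 0, 0, 0, 0], [0, 0, 0, 0, 0, 0, 0], [0, 0, 0, 0, 0, 0, 0], [0, 0, 0, 0, 0, 0, 0]])

```text
clock: 56.25
eef_pos: [584.9, -25.6, 137.6]
tcp_rot: [-0.047, 1.57, -0.051]
contact_force: [0.2, 0.1, 0.2]
opening: 0.264
```

Request:
jog_arm(series=[[0, 0, 0, 0.5, 0, -0.05, 0], [0, 0, 0, 0.5, 0, 0, 0], [0, 0, 0, 0.4, 0, 0, 0], [0, 0, 0, 0, 0, 0, 0], [0, 0, 0, 0, 0, 0, 0], [0, 0, 0, 0, 0, 0, 0]])

```text
clock: 56.85
eef_pos: [584.1, -25.6, 123.1]
tcp_rot: [0.073, 1.571, 0.069]
contact_force: [0.1, -0.6, -0.7]
opening: 0.27
```

Request:
jog_arm(series=[[0, 0, 0, 0.2, 0, 0, 0], [0, 0, 0, 0, 0, 0, 0], [0, 0, 0, 0, 0, 0, 0]])

```text
clock: 57.15
eef_pos: [584.0, -25.6, 121.0]
tcp_rot: [-3.038, 1.571, -3.041]
contact_force: [-0.1, -0.4, -0.4]
opening: 0.263
```

Request:
jog_arm(series=[[0, 0, 0, 0.1, 0, 0, 0], [0, 0, 0, 0, 0, 0, 0], [0, 0, 0, 0, 0, 0, 0]])

```text
clock: 57.45
eef_pos: [584.0, -25.6, 120.0]
tcp_rot: [-3.042, 1.571, -3.046]
contact_force: [-0.7, -0.5, -0.3]
opening: 0.266
```

Request:
jog_arm(series=[[0, 0, 0, 0.1, 0, 0, 0], [0, 0, 0, 0, 0, 0, 0], [0, 0, 0, 0, 0, 0, 0]])

```text
clock: 57.75
eef_pos: [584.0, -25.6, 119.0]
tcp_rot: [3.094, 1.571, 3.09]
contact_force: [0.4, -0.2, -1.2]
opening: 0.264
```

Request:
jog_arm(series=[[0, 0, 0, 0.05, 0, 0, 0], [0, 0, 0, 0, 0, 0, 0], [0, 0, 0, 0, 0, 0, 0]])

```text
clock: 58.05
eef_pos: [584.0, -25.6, 118.5]
tcp_rot: [0.374, 1.571, 0.37]
contact_force: [0.9, 0.7, 0.1]
opening: 0.267
```

Request:
jog_arm(series=[[0, 0, 0, 0.05, 0, 0, 0], [0, 0, 0, 0, 0, 0, 0], [0, 0, 0, 0, 0, 0, 0]])

```text
clock: 58.35
eef_pos: [584.1, -25.6, 118.2]
tcp_rot: [-0.153, 1.571, -0.157]
contact_force: [0.1, -0.3, 2.2]
opening: 0.266
```

Contact at the expected 118.2. Release and retreat.

Request:
jog_arm(series=[[0, 0, 0, 0, 0, 0, 0.3], [0, 0, 0, 0, 0, 0, 0.36], [0, 0, 0, 0, 0, 0, 0.5], [0, 0, 0, 0, 0, 0, 0.7], [0, 0, 0, 0, 0, 0, 1], [0, 0, 0, 0, 0, 0, 1], [0, 0, 0, 0, 0, 0, 1], [0, 0, 0, -1, 0, 0, 1], [0, 0, 0, -3, 0, 0, 1], [0, 0, 0, -4, 0, 0, 1], [0, 0, 0, -4, 0, 0, 1], [0, 0, 0, 0, 4, 0, 1], [0, 0, 0, 0, 4, 0, 1], [0, 0, 0, 0, 4, 0, 1], [0, 0, 0, 0, 4, 0, 1], [0, 0, 0, 0, 4, 0, 1], [0, 0, 0, 0, 0, 0, 1], [0, 0, 0, 0, 0, 0, 1], [0, 0, 0, 0, 0, 0, 1], [0, 0, 0, 0, 0, 0, 1]])

```text
clock: 60.35
eef_pos: [584.9, 173.2, 238.2]
tcp_rot: [-1.062, 1.571, -1.067]
contact_force: [-0.6, -1.0, -0.3]
opening: 0.999
```

```bash
python3 - <<'E'
from h import *
t,dt=r.grab_frame("top"); t=t[:,:,::-1].copy(); cv2.imwrite("pics/top5.png",t); n="top"; C=cam(n)
print("foot",foot("top",t,90,C)); P=pts("top",dt); Z=P[...,2]
m=cv2.inRange(cv2.cvtColor(t,cv2.COLOR_BGR2HSV),(108,120,40),(130,255,255)); cs,_=cv2.findContours(m,cv2.RETR_EXTERNAL,cv2.CHAIN_APPROX_NONE)
c=max(cs,key=cv2.contourArea); print("knob",c[:,0].mean(0),circ(np.array([onz(n,uv,136,C)[:2] for uv in c[:,0]])))
sub=np.zeros(Z.shape,bool);sub[190:250,340:400]=1; q=P[sub&(Z>104)&(Z<122)]; print("flange",len(q),((q.min(0)+q.max(0))/2).round(1),np.median(q[:,2]))
A=np.c_[q[:,:2]-q[:,:2].mean(0),np.ones(len(q))]; print("plane",np.linalg.lstsq(A,q[:,2],rcond=None)[0])
q=P[sub&(Z>130)&(Z<145)]; print("knob top",len(q),np.median(q,0).round(1))
p,d=r.grab_frame("scene"); cv2.imwrite("pics/scene5.png",cv2.resize(p[90:300,150:430,::-1],None,fx=2.8,fy=2.8))
E
```

```text
foot (array([ 450.3, -201.3]), 32.5)
knob [372.31428571 211.31428571] (array([582.6, -24.1]), 10.7)
flange 524 [583.9 -25.9 113. ] 110.80019590751823
plane [ 3.82538323e-03 -1.93538326e-02  1.10765188e+02]
knob top 150 [583.6 -25.6 134.3]
```

View pics/scene5.png

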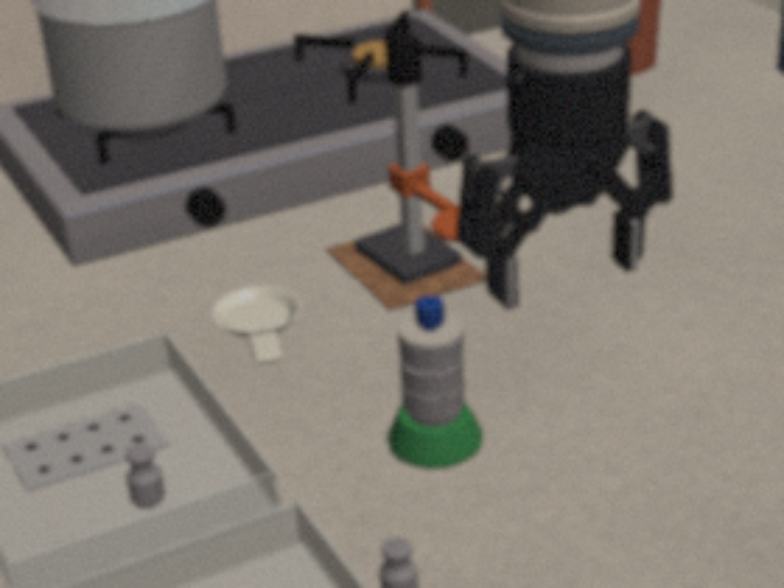

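View pics/top5.png

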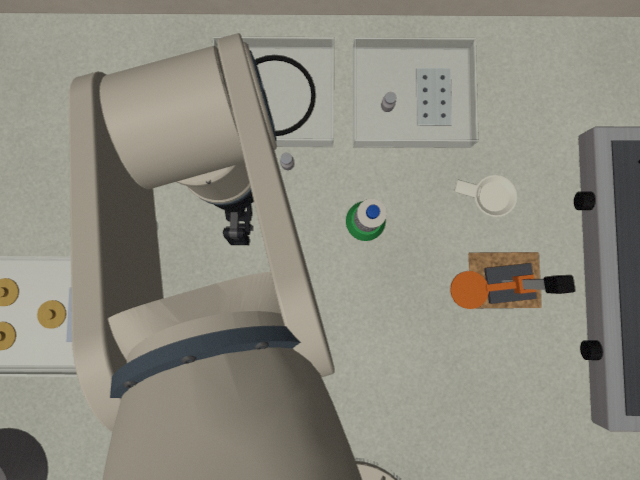

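The lid is level on the stack at about (583.9, -25.9), the gauge is on its mat with its foot down, and the robot is clear of everything. Handing the job in.

```bash
python3 -c "
from rig import r
print(r.sign_off())"
```

```text
the job is handed in; nothing more can be done
None
```

The job is done and handed in at about 60 s; sign-off gave no verdict, so the checks below are my own.

- **Cups:** Three cups were present. I nested all three upright in the stand and released each at a first touch of about 1–3 N.
- **Gauge reading:** I stood the gauge on the ledge beside the uncapped stack with its foot about 1 mm from the stand axis. I held it there for just over 1 s. The stack reads roughly 107 mm, so the foot was pushed up about 27 mm.
- **Gauge return:** It is back upright on its mat. Its foot is down, about 0.5 mm from where it started.
- **Lid:** It had been knocked about 25 mm aside mid-run, so I found it again. I set it in the top cup at first contact (about 2 N), at the height I had calculated.

The last pictures show the lid within about 0.5 mm of the stand axis and about 1° from level. The bystanders look unmoved by eye, and the gripper is clear of everything. The stand position differed by up to 3.5 mm between the top and wrist cameras while the arm was still settling. Once it settled they agreed to about 1 mm. No check failed.

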